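Spot-check a flat heating block with a contact thermometer

ROBOT

A 7-joint arm with a two-finger parallel gripper is mounted at the origin on the work surface. World frame = base frame: x ahead of the robot, y to its left, z up, the work surface at z = 0. Lengths are in m, angles in rad, forces in N, time in s.
With the tool pointing down it reaches from about 0.4 to 0.85 m from the base axis. Payload 10.4 kg.
Tool frame: the origin (TCP) lies between the finger pads; the fingertips stand manip.tcp_to_tips ahead of it and the grasp point (between the pads) lies 2 mm behind it (manip.tcp_to_tips is the distance from the TCP to the fingertips, in m); y points along the fingers, z is the direction in which the jaws open and shut, and the axes are right-handed (so a half turn about y gives the same grasp; the last joint's range is limited). The gripper opens to 85 mm and grips with 20 to 120 N. Pads are 22 mm wide; open, the fingers measure 114 mm over their backs; the gripper's body (76 mm by 85 mm) begins 54 mm behind the grasp point. The pads swing forward as they close: fully open they stand 13 mm farther back than shut.
Start: joints at [1.121, 0.332, -0.065, 1.46, 0.022, 1.35, -0.088], TCP at [0.259, -0.569, 0.248] pointing down, gripper open.
Joint ranges: [-2.6, 2.6], [-0.5, 2.12], [-1.47, 1.34], [0.16, 2.42], [-1.27, 4.41], [0.06, 2.06], [-2.6, 2.6]. Speed limits (rad/s): [2.22, 2.22, 2.79, 2.79, 3.14, 3.14, 3.14].

INTERFACE

Orientations are given as a unit quaternion [x, y, z, w].
In Python, from workcell import manip gives the robot as it stands. The module is installed in compiled form; this text tells all that it offers.
- The arm moves only by the tool move_arm, never from a script. Its argument "increments" is a list of rows, each an object with "offset": the shift along the tool's x, y, z in m, a list of three; "yaw": the turn about the tool's y in degrees; "jaw": the closure in counts, from 0 (fully open) to 255 (shut). In form: [{"offset": [tx, ty, tz], "yaw": yaw, "jaw": jaw}, ...]. A call has 1 to 10 rows; each row is the pose to reach, as a shift and turn from the pose measured when the call began, along the tool's axes at that moment; what a row does not reach only later rows make up. A row lasts 1/12 s, in which the tool goes at most 41.7 mm and 7.16 degrees, less where a joint would pass 70% of its speed; a pose out of reach is approached as far as the arm can. A call with a gripper value outside its range is refused whole. The fingers move at their own pace and stop on an object; "squeeze" is the grip in N (left out, the last holds). Time passes only in rows, so rows that repeat a pose let the fingers close. It gives the time, the measured TCP pose, the force and the opening at its end, in the units of the state.
- manip.get_obs(): the state, without advancing time (a new reading comes with each control period).
- manip.camera(name): name is "scene" or "top" or "wrist"; returns a dict with "pixels" (400x640x3 uint8, red, green, blue), "depth" (400x640 float32, m along the optical axis (not along the pixel's ray), 0 where there is no reading), "intrinsics" (3x3 intrinsics, pixels), "R" (3x3) and "t" (3): a world point X has camera coordinates R X + t; the wrist camera has in their place "mount" (4x4, takes a point from camera to tool coordinates, whose origin is the TCP and whose axes are the tool frame's). Camera axes: x right, y down, z forward; pixel columns grow to the right and rows downward; lengths in m; the calibration is good to about 2 mm. A picture is of the moment at which its call begins: read the wrist's pose just before it.
- manip.hand_in(): hands the job in, once; it reports no verdict.
Trained networks look in a picture, given as the dict that the camera call returned (one of the last four; its "shot" number tells which), for a name from the list of things; names that differ only in an ending like _2 or _b are one class to them, and where a whole thing is asked for, a point or a joint stands for the part that bears it (a point fixed in the world has none). Each returns a list of dicts, best first, with "confidence" (0 to 1); they miss things now and then, are a little off and sometimes report something else, mostly with a low value. They report only what shows in the picture. A call takes as long as a camera call.
- manip.recognise(picture, query): "bbox" ([left, top, right, bottom] in pixels, round what is visible of it).
- manip.spot_point(picture, query): "centre" ([column, row] in pixels: a listed point, or the origin of a listed thing).
The state is a dict: "clock": time; "joint_pos": joint angles; "joint_velocities": joint speeds; "tau": joint torques, N m; "position": TCP position; "ee_rot": TCP orientation; "ft_force": force on the tool from outside, world axes, zero at the start; "torque": the same for the moment, N m; "grip_width": opening from 0.0 (shut) to 1.0 (fully open).
Only numpy, scipy, OpenCV 4.12 (cv2) and the standard library are available. Lean on these libraries where they do the work, as an engineer would, in place of code of your own. Each camera call takes 0.05 s, during which the arm holds its last target. There are 200 camera calls.

TASK

Check how evenly the flat block of the dry heater is warming: with the contact thermometer lying on the bench, held upright so that its foot stands square on the metal, lightly touch the three circles engraved on the block one after another, working from the back corner through the middle to the front corner, and keep the foot still on each for a full second. Its sloping rest is the place to put it down and take it again by the tail end; when all three circles are done, leave it lying in the channel of the rest, stem out through the slotted stop, and let go. Do not drop it or press hard, and leave the tubes and the other things on the bench alone.

Things in the scene. Friction and masses are not known exactly. Their poses are not given: they have to be found in the camera images.
- thermometer: Contact thermometer, about 100 g, loose on the bench, display up: grey rectangular barrel 115 long, 22 wide (y), 20 mm high (z), black sleeve on the rear end, then a 6 mm steel stem with a small foot. Origin: middle of the barrel's underside; x along the barrel to the foot, z up out of the display. Barrel x -57.5 to 57.5 mm; stem and foot on the line y = 0, z = 10 mm. It balances near x = 27 mm.
- tip (a point): Centre of the flat 8 mm face of the thermometer's foot, at x = 117.5, z = 10 mm in the thermometer's frame. The foot is sprung: it gives back along the stem by up to 5 mm, with about 0.6 N at first touch and 3.6 N when fully in; beyond that it is rigid.
- shoulder (a point): The front lower edge of the thermometer's barrel, where the stem comes out: x = 57.5, y = 0, z = 0 mm in the thermometer's frame. It meets the stop of the rest.
- flat_block: Plain smooth aluminium block in the heater, 95 (x) by 76 (y) by 58 mm high, fixed, bare; its top is 88 mm above the bench, 3 mm proud of the housing. Origin: centre of its underside, 30 mm above the bench. x points to the heater's back, y to the left seen from the control panel, z up. It may be in the left or right half of the heater.
- mark_back (a point): Back corner circle: centre of a 14 mm dark engraved circle with a centre dot on the top of the flat block, x = 32, y = 22 mm from the block's middle (back left, seen from the control panel).
- mark_middle (a point): Middle circle: centre of the 14 mm engraved circle in the middle of the flat block's top.
- mark_front (a point): Front corner circle: centre of the 14 mm engraved circle on the flat block's top at x = -32, y = -22 mm from its middle (front right, next the control panel).
- heater: Dry block heater, a white housing 200 mm deep (x), 190 mm wide (y) and 85 mm high, fixed. Origin: centre of its underside; x points to its back. The front 70 mm slopes down to the control panel with display and keys; behind it the chamber holds two aluminium blocks side by side, the flat one and the tube block.
- tube_block: The other aluminium block in the heater, same size, drilled for 20 tubes with some microtubes standing 8 mm above it; fixed. Origin: centre of its underside, 30 mm above the bench. Leave its tubes alone.
- rest: Sloping rest for the thermometer: a dark steel base plate 115 x 76 x 8 mm that carries a steel channel on two narrow brackets; fixed. Origin: on the bench below the channel's stop. x points to the low end of the slope; the base plate spans x = -70 to 46 mm.
- channel: Steel channel of the rest, sloping down at 40 degrees. Origin: mid floor at the stop, 62 mm above the bench; x down the slope, z out of the floor. Floor from x = -60 mm to 0; walls 14 mm high, 30 mm apart; stop 14 mm high with an open 14 mm slot for the stem. The thermometer lies in it display up, axes parallel, shoulder at the stop, its rear 55 mm free above the upper end.
- tube_rack: White block rack with microtubes, 70 x 150 mm, 42 mm high, loose; to be left alone. Origin: centre of its underside.
- calculator: Black desk calculator, 150 x 95 x 14 mm, loose; to be left alone. Origin: centre of its underside.
- reagent_bottle: White plastic bottle with screw cap, 72 mm across and 160 mm high, loose; to be left alone. Origin: centre of its underside.
- tip_box: Blue pipette-tip box with clear lid, 85 x 122 mm, 87 mm high, loose; to be left alone. Origin: centre of its underside.

How it is judged:
On the way, in this order (a step that is already met when the one before it is completed fails the run):
1. the foot stands square on the back corner circle, still, for most of a second (contact force between thermometer and flat_block above 0.3 N and horizontal distance between tip and mark_back below 0.007 m and z of tip in the frame of flat_block below 0.064 m and angle between the x axis of thermometer and the z axis of flat_block, either way round below 0.35 rad), for 0.7 s.
2. then on the middle circle in the same way (contact force between thermometer and flat_block above 0.3 N and horizontal distance between tip and mark_middle below 0.007 m and z of tip in the frame of flat_block below 0.064 m and angle between the x axis of thermometer and the z axis of flat_block, either way round below 0.35 rad), for 0.7 s.
3. then on the front corner circle in the same way (contact force between thermometer and flat_block above 0.3 N and horizontal distance between tip and mark_front below 0.007 m and z of tip in the frame of flat_block below 0.064 m and angle between the x axis of thermometer and the z axis of flat_block, either way round below 0.35 rad), for 0.7 s.
At the end, for the whole second after the job is handed in: The thermometer lies at rest in the channel of the sloping rest, within 15 mm of its stop and 0.15 rad of the channel's line, let go. On the way its foot has stood on the three circles in turn (within 7 mm of the centre, within 0.35 rad of square, 0.7 s each) (distance between shoulder and channel below 0.015 m and angle between the x axis of thermometer and the x axis of channel, either way round below 0.15 rad and contact force between thermometer and rest above 0.1 N and linear speed of thermometer below 0.02 m/s); the robot touches nothing.
It fails at once if the foot is pressed on the block with more than 25 N (contact force between thermometer and flat_block above 25 N).
It fails at once if the thermometer is dropped (it falls faster than 0.8 m/s out of the fingers) (linear speed of thermometer above 0.8 m/s and contact force between the fingers and thermometer below 0.05 N).
It fails at once if the tubes in the heater's other block are struck (contact force between tube_block and thermometer above 3 N or contact force between tube_block and the arm above 3 N or contact force between tube_block and the fingers above 3 N).
It fails at once if a bystander is moved by more than 25 mm (distance of any of tube_rack, calculator, reagent_bottle, tip_box from where it was at the start of the episode above 0.025 m).
It also fails if it takes over 72 s, if anything falls off the work surface, if the arm or the gripper's body presses on something with over 40 N, if the wrist force passes 120 N, or if a joint passes its speed limit or range.

## Working session

There is one attempt and no reset: what is moved stays moved. The work goes in short steps, Python scripts to look and compute and a tool call to move; the robot and the scene stay as the last step left them, time stands still between calls to the robot, and variables do not carry over. Pictures are saved under pics/ and viewed, about 8 in all and at most 12, crops included, and the job is handed in when it is done.

Besides the shell and the picture viewer there is one more tool, called after "Emit:" in YAML: its name, and indented under it one key for each argument. move_arm: Moves the arm, as the interface text tells. Its arguments: {"type":"object","properties":{"increments":{"type":"array","items":{"type":"object","properties":{"offset":{"type":"array","items":{"type":"number"}},"yaw":{"type":"number"},"jaw":{"type":"number"}}}},"squeeze":{"type":"number"}},"required":["increments"]}

```bash
mkdir -p pics; cat > h.py <<'E'
import numpy as np, cv2
from workcell import manip
from scipy.spatial.transform import Rotation as Rot
def shot(name):
    o=manip.get_obs(); c=manip.camera(name)
    if name=='wrist':
        M=np.eye(4); M[:3,:3]=Rot.from_quat(o['ee_rot']).as_matrix(); M[:3,3]=o['position']
        T=M@np.array(c['mount']); c['Rw']=T[:3,:3]; c['tw']=T[:3,3]
    else:
        R=np.array(c['R']); c['Rw']=R.T; c['tw']=-R.T@np.array(c['t'])
    return c
def save(c,f,crop=None,scale=1):
    im=c['pixels'][:,:,::-1]
    if crop: im=im[crop[1]:crop[3],crop[0]:crop[2]]
    cv2.imwrite('pics/'+f,cv2.resize(im,None,fx=scale,fy=scale,interpolation=cv2.INTER_CUBIC))
def world(c,u,v,z=None):   # z: plane height, else depth
    K=c['intrinsics']; r=np.array([(u-K[0][2])/K[0][0],(v-K[1][2])/K[1][1],1.])
    d=c['Rw']@r
    if z is not None: return c['tw']+d*(z-c['tw'][2])/d[2]
    p=c['depth'][int(round(v))-1:int(round(v))+2,int(round(u))-1:int(round(u))+2]; p=p[p>0]
    return c['tw']+d*np.median(p)
def spot(c,q,z=None,n=2):
    for r in manip.spot_point(c,q)[:n]:
        u,v=r['centre']; print(q,round(r['confidence'],2),np.round([u,v]),np.round(world(c,u,v,z),4), 'depthpt',np.round(world(c,u,v),3))
def pose():
    o=manip.get_obs(); print(o['clock'],np.round(o['position'],4),'\n',np.round(Rot.from_quat(o['ee_rot']).as_matrix(),3),np.round(o['ft_force'],2),o['grip_width'])
E
python3 - <<'E'
from h import *
pose(); print(manip.tcp_to_tips)
c=shot('top'); save(c,'top.png'); d=shot('scene'); save(d,'scene.png')
for q,z in [('thermometer',.0),('tip',.01),('mark_back',.088),('mark_middle',.088),('mark_front',.088),('rest',0),('channel',.062),('heater',0),('tube_block',None),('tube_rack',None),('reagent_bottle',None),('tip_box',None),('calculator',None)]: spot(c,q,z)
E
```

```text
0.0 [ 0.2586 -0.5686  0.2475] 
 [[-0.91  -0.001  0.414]
 [-0.414  0.001 -0.91 ]
 [ 0.    -1.    -0.001]] [ 0.42 -0.07 -0.51] 0.997731189623108
0.017
thermometer 0.59 [272. 233.] [0.4781 0.1356 0.    ] depthpt [0.476 0.132 0.022]
tip 0.67 [363. 199.] [ 0.5993 -0.1939  0.01  ] depthpt [ 0.584 -0.186  0.091]
tip 0.64 [273. 231.] [0.4864 0.13   0.01  ] depthpt [0.485 0.128 0.022]
mark_back 0.91 [337. 192.] [ 0.6078 -0.0984  0.088 ] depthpt [ 0.608 -0.098  0.089]
mark_middle 0.67 [344. 199.] [ 0.5832 -0.1227  0.088 ] depthpt [ 0.583 -0.123  0.087]
mark_middle 0.48 [266. 216.] [0.5285 0.143  0.088 ] depthpt [0.539 0.156 0.012]
mark_front 0.88 [353. 208.] [ 0.5523 -0.1535  0.088 ] depthpt [ 0.552 -0.153  0.09 ]
mark_front 0.18 [276. 157.] [0.7371 0.1107 0.088 ] depthpt [0.752 0.118 0.039]
rest 0.77 [220. 219.] [0.5329 0.3242 0.    ] depthpt [0.532 0.322 0.009]
channel 0.69 [215. 221.] [0.5177 0.3227 0.062 ] depthpt [0.517 0.321 0.067]
heater 0.85 [353. 212.] [ 0.5531 -0.1592  0.    ] depthpt [ 0.54  -0.153  0.087]
tube_block 0.7 [362. 199.] [ 0.5842 -0.1843  0.0884] depthpt [ 0.584 -0.184  0.088]
tube_rack 0.91 [278. 156.] [0.7528 0.1126 0.0412] depthpt [0.753 0.113 0.041]
reagent_bottle 0.96 [210. 177.] [0.6748 0.3508 0.0543] depthpt [0.675 0.351 0.054]
tip_box 0.71 [344. 152.] [ 0.7492 -0.1251  0.0868] depthpt [ 0.749 -0.125  0.087]
calculator 0.65 [449. 245.] [ 0.4311 -0.49    0.0148] depthpt [ 0.431 -0.49   0.015]
calculator 0.17 [269. 215.] [0.5441 0.1455 0.0113] depthpt [0.544 0.145 0.011]
```

View pics/top.png

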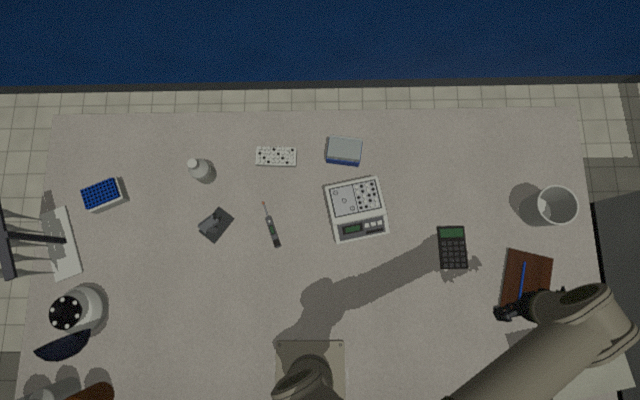

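View pics/scene.png

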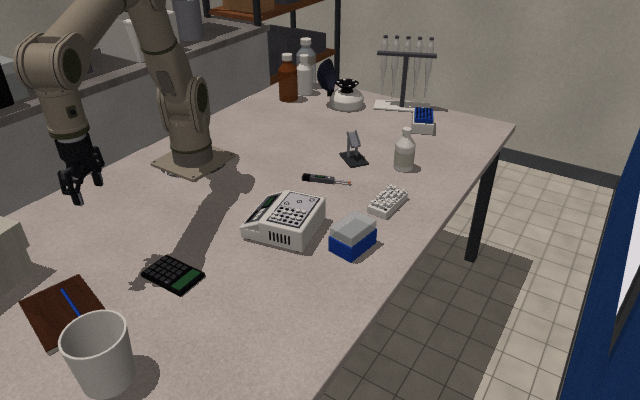

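Emit:
move_arm:
  increments:
    - {"offset": [-0.24, -0.1, -0.286]}
    - {"offset": [-0.24, -0.1, -0.286]}
    - {"offset": [-0.24, -0.1, -0.286]}
    - {"offset": [-0.24, -0.1, -0.286]}
    - {"offset": [-0.24, -0.1, -0.286]}
    - {"offset": [-0.24, -0.1, -0.286]}
    - {"offset": [-0.24, -0.1, -0.286]}
    - {"offset": [-0.24, -0.1, -0.286]}
    - {"offset": [-0.24, -0.1, -0.286]}
    - {"offset": [-0.24, -0.1, -0.286]}

```text
invalid input at $.increments[0]: expected keys offset, yaw, jaw
```

Emit:
move_arm:
  increments:
    - {"offset": [-0.24, 0, -0.286]}
    - {"offset": [-0.24, 0, -0.286]}
    - {"offset": [-0.24, 0, -0.286]}
    - {"offset": [-0.24, 0, -0.286]}
    - {"offset": [-0.24, 0, -0.286]}
    - {"offset": [-0.24, 0, -0.286]}
    - {"offset": [-0.24, 0, -0.286]}
    - {"offset": [-0.24, 0, -0.286]}
    - {"offset": [-0.24, 0, -0.286]}
    - {"offset": [-0.24, 0, -0.286]}

```text
invalid input at $.increments[0]: expected keys offset, yaw, jaw
```

```bash
python3 - <<'E'
from h import *
pose(); c=shot('wrist'); save(c,'w1.png'); print(c['tw'],c['Rw'])
for q,z in [('thermometer',.0),('tip',.01),('shoulder',0.0),('rest',0),('channel',.062)]: spot(c,q,z)
E
```

```text
0.75 [ 0.2588 -0.5689  0.2483] 
 [[-0.91   0.     0.414]
 [-0.414 -0.    -0.91 ]
 [-0.    -1.     0.   ]] [-0.01  0.04  0.22] 0.9999470332004489
[ 0.3277989  -0.53822661  0.37437681] [[ 4.13922855e-01 -8.70022968e-01 -2.67820659e-01]
 [-9.10311956e-01 -3.95641325e-01 -1.21655603e-01]
 [-1.17751405e-04  2.94156382e-01 -9.55757296e-01]]
```

View pics/w1.png

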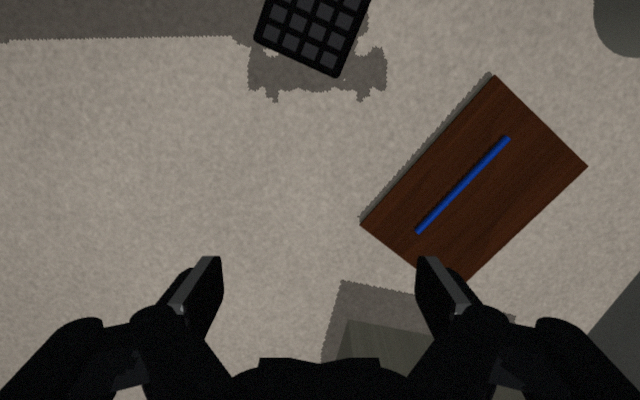

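Emit:
move_arm:
  increments:
    - {"offset": [-0.24, -0.1, -0.286], "yaw": 0, "jaw": 0}
    - {"offset": [-0.24, -0.1, -0.286], "yaw": 0, "jaw": 0}
    - {"offset": [-0.24, -0.1, -0.286], "yaw": 0, "jaw": 0}
    - {"offset": [-0.24, -0.1, -0.286], "yaw": 0, "jaw": 0}
    - {"offset": [-0.24, -0.1, -0.286], "yaw": 0, "jaw": 0}
    - {"offset": [-0.24, -0.1, -0.286], "yaw": 0, "jaw": 0}
    - {"offset": [-0.24, -0.1, -0.286], "yaw": 0, "jaw": 0}
    - {"offset": [-0.24, -0.1, -0.286], "yaw": 0, "jaw": 0}
    - {"offset": [-0.24, -0.1, -0.286], "yaw": 0, "jaw": 0}
    - {"offset": [-0.24, -0.1, -0.286], "yaw": 0, "jaw": 0}

```text
clock: 1.88
position: [0.361, -0.2036, 0.3506]
ee_rot: [0.151, -0.69, 0.691, -0.153]
ft_force: [0.9, 0.3, 0.6]
grip_width: 1.001
```

Emit:
move_arm:
  increments:
    - {"offset": [-0.2, 0, -0.3], "yaw": 5, "jaw": 0}
    - {"offset": [-0.2, 0, -0.3], "yaw": 10, "jaw": 0}
    - {"offset": [-0.2, 0, -0.3], "yaw": 10, "jaw": 0}
    - {"offset": [-0.2, 0, -0.3], "yaw": 10, "jaw": 0}
    - {"offset": [-0.2, 0, -0.3], "yaw": 10, "jaw": 0}
    - {"offset": [-0.2, 0, -0.3], "yaw": 10, "jaw": 0}
    - {"offset": [-0.2, 0, -0.3], "yaw": 10, "jaw": 0}
    - {"offset": [-0.2, 0, -0.3], "yaw": 10, "jaw": 0}
    - {"offset": [-0.2, 0, -0.3], "yaw": 10, "jaw": 0}
    - {"offset": [-0.2, 0, -0.3], "yaw": 10, "jaw": 0}

```text
clock: 2.72
position: [0.4158, 0.1592, 0.3507]
ee_rot: [0.093, -0.701, 0.701, -0.096]
ft_force: [0.3, -0.1, 0.4]
grip_width: 0.993
```

```bash
python3 - <<'E'
from h import *
pose(); c=shot('wrist'); save(c,'w2.png')
for q,z in [('thermometer',.0),('tip',.01),('shoulder',0.0),('rest',0),('channel',.062)]: spot(c,q,z)
E
```

```text
2.7167 [0.4158 0.1592 0.3507] 
 [[-0.964  0.004  0.265]
 [-0.265  0.    -0.964]
 [-0.004 -1.     0.001]] [ 0.33 -0.11  0.4 ] 0.9926776063339424
thermometer 0.95 [348. 110.] [0.4836 0.1354 0.    ] depthpt [0.484 0.137 0.021]
tip 0.49 [347.  16.] [0.5939 0.1707 0.01  ] depthpt [0.593 0.171 0.013]
shoulder 0.72 [347.  67.] [0.537  0.1523 0.    ] depthpt [0.535 0.153 0.018]
rest 0.62 [217.  40.] [ 0.5232  0.3276 -0.    ] depthpt [0.523 0.325 0.009]
rest 0.4 [564. 116.] [ 0.5561 -0.1615  0.    ] depthpt [ 0.543 -0.098  0.089]
channel 0.75 [199.  32.] [0.5215 0.3297 0.062 ] depthpt [0.522 0.33  0.061]
```

View pics/w2.png

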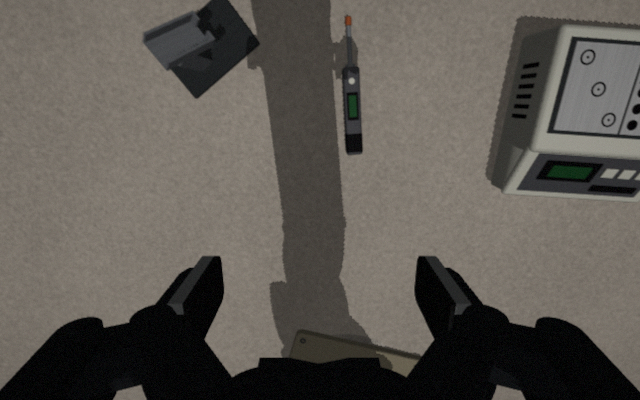

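Emit:
move_arm:
  increments:
    - {"offset": [-0.016, 0.28, 0.041], "yaw": -2, "jaw": 0}
    - {"offset": [-0.016, 0.28, 0.041], "yaw": -2, "jaw": 0}
    - {"offset": [-0.016, 0.28, 0.041], "yaw": -2, "jaw": 0}
    - {"offset": [-0.016, 0.28, 0.041], "yaw": -2, "jaw": 0}
    - {"offset": [-0.016, 0.28, 0.041], "yaw": -2, "jaw": 0}
    - {"offset": [-0.016, 0.28, 0.041], "yaw": -2, "jaw": 0}
    - {"offset": [-0.016, 0.28, 0.041], "yaw": -2, "jaw": 0}
    - {"offset": [-0.016, 0.28, 0.041], "yaw": -2, "jaw": 0}
    - {"offset": [-0.016, 0.28, 0.041], "yaw": -2, "jaw": 0}
    - {"offset": [-0.016, 0.28, 0.041], "yaw": -2, "jaw": 0}

```text
clock: 3.85
position: [0.4443, 0.1153, 0.0722]
ee_rot: [0.101, -0.699, 0.701, -0.104]
ft_force: [0.4, 1.0, 0.4]
grip_width: 1.0
```

```bash
python3 - <<'E'
from h import *
pose(); c=shot('wrist'); save(c,'w3.png')
for q,z in [('thermometer',.0),('tip',.01),('shoulder',0.0)]: spot(c,q,z)
d=shot('scene'); spot(d,'thermometer'); spot(d,'tip',.01)
E
```

```text
3.85 [0.4443 0.1153 0.0722] 
 [[-0.958  0.005  0.287]
 [-0.287 -0.002 -0.958]
 [-0.004 -1.     0.003]] [0.43 0.99 0.43] 0.9998746866462518
thermometer 0.69 [310. 156.] [0.4827 0.132  0.    ] depthpt [0.486 0.132 0.021]
thermometer 0.69 [318. 183.] [0.4953 0.1181 0.0009] depthpt [0.495 0.118 0.001]
thermometer 0.61 [291. 232.] [ 0.6409 -0.2442  0.0764] depthpt [ 0.641 -0.244  0.076]
```

View pics/w3.png

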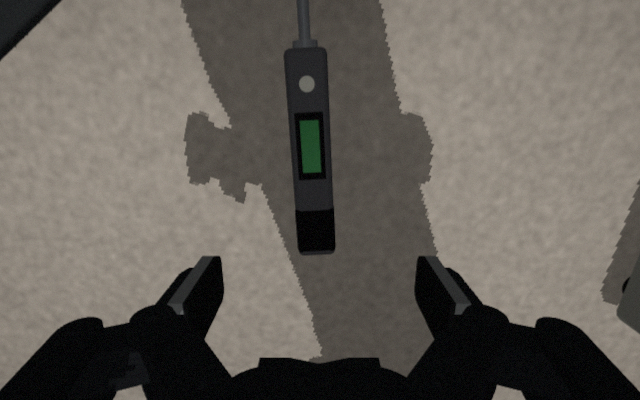

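```bash
python3 - <<'E'
from h import *
c=shot('wrist')
a=world(c,317,241,.02); b=world(c,306,48,.02); d=b-a; print(a,b,np.linalg.norm(d),np.degrees(np.arctan2(d[1],d[0])))
u=d/np.linalg.norm(d); 
g=a+u*.0145
o=manip.get_obs(); R=Rot.from_quat(o['ee_rot']).as_matrix(); print(g,R.T@(np.r_[g[:2],.020]-o['position']),np.degrees(np.arctan2(-R[1,0],-R[0,0])))
E
```

```text
[0.43890905 0.11389961 0.02      ] [0.53684896 0.14880899 0.02      ] 0.10397543199238236 19.617934971562228
[0.45256736 0.11876793 0.02      ] [-0.00951095  0.05084599 -0.00121782] 16.714480029946827
```

Emit:
move_arm:
  increments:
    - {"offset": [-0.003, 0.026, -0.001], "yaw": -3, "jaw": 0}
    - {"offset": [-0.003, 0.04, -0.001], "yaw": -3, "jaw": 0}
    - {"offset": [-0.003, 0.051, -0.001], "yaw": -3, "jaw": 0}
    - {"offset": [-0.003, 0.051, -0.001], "yaw": -3, "jaw": 0}
    - {"offset": [-0.003, 0.051, -0.001], "yaw": -3, "jaw": 100}
    - {"offset": [-0.003, 0.051, -0.001], "yaw": -3, "jaw": 200}
    - {"offset": [-0.003, 0.051, -0.001], "yaw": -3, "jaw": 255}
    - {"offset": [-0.003, 0.051, -0.001], "yaw": -3, "jaw": 255}
    - {"offset": [-0.003, 0.051, -0.001], "yaw": -3, "jaw": 255}
    - {"offset": [-0.003, 0.051, -0.001], "yaw": -3, "jaw": 255}
  squeeze: 20

```text
clock: 5.08
position: [0.4468, 0.1167, 0.0204]
ee_rot: [0.119, -0.695, 0.698, -0.123]
ft_force: [-0.3, -0.7, 5.6]
grip_width: 0.254
```

Emit:
move_arm:
  increments:
    - {"offset": [0, 0, 0], "yaw": 0, "jaw": 255}
    - {"offset": [0, 0, 0], "yaw": 0, "jaw": 255}
    - {"offset": [0, 0, 0], "yaw": 0, "jaw": 255}
    - {"offset": [0, -0.005, 0], "yaw": 0, "jaw": 255}
    - {"offset": [0, -0.01, 0], "yaw": 0, "jaw": 255}
    - {"offset": [0, -0.02, 0], "yaw": 0, "jaw": 255}
    - {"offset": [0, -0.03, 0], "yaw": 0, "jaw": 255}
    - {"offset": [0, -0.04, 0], "yaw": 0, "jaw": 255}
    - {"offset": [0, -0.05, 0], "yaw": 0, "jaw": 255}
    - {"offset": [0, -0.05, 0], "yaw": 0, "jaw": 255}

```text
clock: 5.92
position: [0.4478, 0.1172, 0.0727]
ee_rot: [0.118, -0.695, 0.698, -0.124]
ft_force: [0.3, -0.0, -1.7]
grip_width: 0.255
```

```bash
python3 - <<'E'
from h import *
pose(); print(manip.tcp_to_tips); c=shot('wrist'); save(c,'w4.png')
for q in ['thermometer','tip','shoulder']: spot(c,q)
E
```

```text
5.9167 [0.4478 0.1172 0.0727] 
 [[-0.941  0.008  0.337]
 [-0.337 -0.003 -0.941]
 [-0.007 -1.     0.005]] [ 0.33 -0.02 -1.68] 0.25519775177868337
0.017
thermometer 0.82 [319. 180.] [0.4897 0.1316 0.0736] depthpt [0.49  0.132 0.074]
shoulder 0.96 [315.  42.] [0.5361 0.1495 0.0723] depthpt [0.536 0.15  0.072]
```

View pics/w4.png

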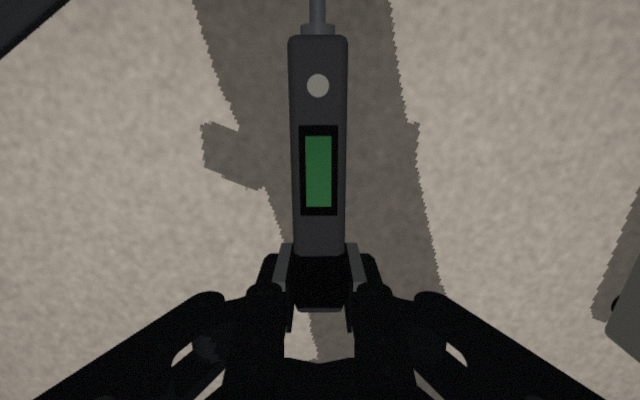

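Emit:
move_arm:
  increments:
    - {"offset": [-0.03, -0.18, -0.077], "yaw": 0, "jaw": 255}
    - {"offset": [-0.03, -0.18, -0.077], "yaw": 0, "jaw": 255}
    - {"offset": [-0.03, -0.18, -0.077], "yaw": 0, "jaw": 255}
    - {"offset": [-0.03, -0.18, -0.077], "yaw": 0, "jaw": 255}
    - {"offset": [-0.03, -0.18, -0.077], "yaw": 0, "jaw": 255}
    - {"offset": [-0.03, -0.18, -0.077], "yaw": 0, "jaw": 255}
    - {"offset": [-0.03, -0.18, -0.077], "yaw": 0, "jaw": 255}

```text
clock: 6.7
position: [0.4481, 0.2006, 0.2505]
ee_rot: [0.119, -0.695, 0.698, -0.123]
ft_force: [0.9, -0.1, -1.7]
grip_width: 0.252
```

```bash
python3 - <<'E'
from h import *
pose(); c=shot('wrist')
for q in ['channel','rest','mark_middle','mark_front','mark_back']: spot(c,q)
K=np.array(c['intrinsics']); D=c['depth']; v,u=np.mgrid[:400,:640]
P=(np.stack([(u-K[0,2])/K[0,0],(v-K[1,2])/K[1,1],np.ones_like(u)],-1)*D[...,None])@c['Rw'].T+c['tw']
ch=np.array([.52,.328]); m=(D>0)&(np.hypot(P[...,0]-ch[0],P[...,1]-ch[1])<.12)
np.savez('cloud.npz',P=P[m],rgb=c['pixels'][m])
ys,xs=np.where(m&(P[...,2]>.005)); b=[max(xs.min()-10,0),max(ys.min()-10,0),xs.max()+10,ys.max()+10]; print(b)
save(c,'w5.png',b,3)
hi=P[m&(P[...,2]>.03)]; print(len(hi),hi[:,2].max())
# height map print
lo=P[m&(P[...,2]>.005)&(P[...,2]<.011)]
print(cv2.minAreaRect((lo[:,:2]*1000).astype(np.float32)),cv2.minAreaRect((hi[:,:2]*1000).astype(np.float32)))
for z in np.arange(.03,.13,.01):
    s=hi[(hi[:,2]>z)&(hi[:,2]<z+.01)]
    if len(s): print(round(z,2),len(s),np.round(s.mean(0),3))
E
```

```text
6.7 [0.4481 0.2006 0.2505] 
 [[-0.941  0.006  0.338]
 [-0.338 -0.002 -0.941]
 [-0.005 -1.     0.005]] [ 0.91 -0.1  -1.71] 0.2522876433873079
channel 0.83 [205.  55.] [0.5201 0.331  0.0636] depthpt [0.52  0.331 0.064]
rest 0.93 [230.  59.] [0.5252 0.3245 0.0081] depthpt [0.525 0.324 0.008]
mark_back 0.72 [316.  44.] [0.5363 0.2329 0.2471] depthpt [0.536 0.233 0.247]
[np.int64(23), 0, np.int64(358), np.int64(409)]
22073 0.3285188985734315
((511.5160217285156, 337.2425842285156), (76.21549987792969, 115.04824829101562), 52.83728790283203) ((510.44427490234375, 284.02044677734375), (151.52536010742188, 117.70960235595703), 66.82929229736328)
0.03 51 [0.489 0.332 0.035]
0.04 53 [0.49  0.332 0.045]
0.05 57 [0.49  0.332 0.055]
0.06 674 [0.517 0.332 0.066]
0.07 1053 [0.514 0.336 0.075]
0.08 995 [0.505 0.344 0.085]
0.09 1107 [0.495 0.352 0.095]
0.1 457 [0.493 0.353 0.104]
0.11 50 [0.494 0.353 0.111]
```

View pics/w5.png

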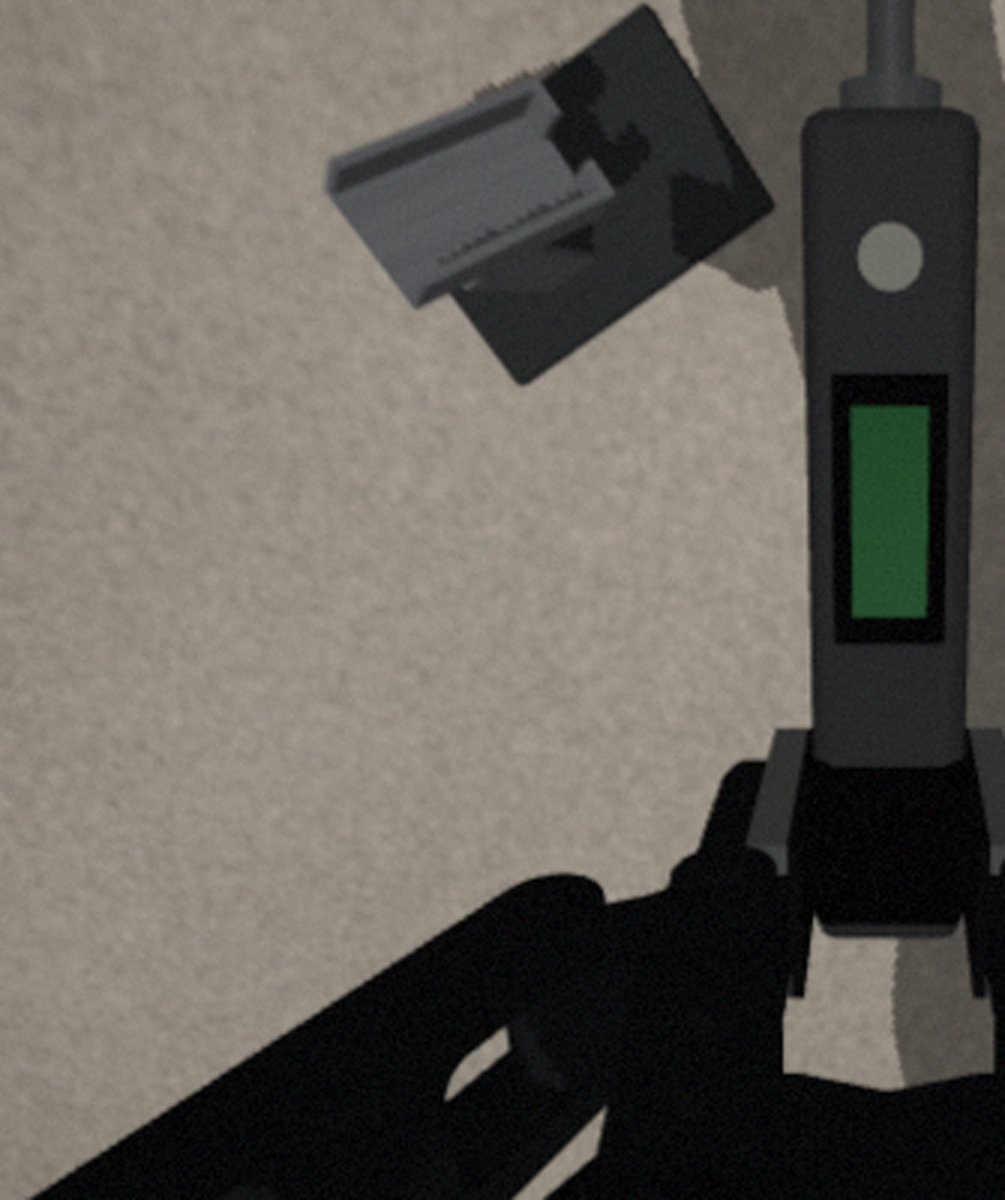

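Emit:
move_arm:
  increments:
    - {"offset": [-0.063, 0, -0.172], "yaw": 57, "jaw": 255}
    - {"offset": [-0.063, 0, -0.172], "yaw": 57, "jaw": 255}
    - {"offset": [-0.063, 0, -0.172], "yaw": 57, "jaw": 255}
    - {"offset": [-0.063, 0, -0.172], "yaw": 57, "jaw": 255}
    - {"offset": [-0.063, 0, -0.172], "yaw": 57, "jaw": 255}
    - {"offset": [-0.063, 0, -0.172], "yaw": 57, "jaw": 255}
    - {"offset": [-0.063, 0, -0.172], "yaw": 57, "jaw": 255}
    - {"offset": [-0.063, 0, -0.172], "yaw": 57, "jaw": 255}
    - {"offset": [-0.063, 0, -0.172], "yaw": 57, "jaw": 255}
    - {"offset": [-0.063, 0, -0.172], "yaw": 57, "jaw": 255}

```text
clock: 7.83
position: [0.4478, 0.3678, 0.2303]
ee_rot: [-0.068, -0.685, 0.72, 0.093]
ft_force: [-0.3, -0.5, -1.8]
grip_width: 0.253
```

```bash
cat >> h.py <<'E'
def to(x,y,z,heading=None):
    o=manip.get_obs(); R=Rot.from_quat(o['ee_rot']).as_matrix(); h=np.degrees(np.arctan2(-R[1,0],-R[0,0]))
    print('t',round(o['clock'],2),'pos',np.round(o['position'],4),'h',round(h,2),'F',np.round(o['ft_force'],2),'w',round(o['grip_width'],3),'OFFSET',np.round(R.T@(np.array([x,y,z])-o['position']),4),'yaw',None if heading is None else round(h-heading,2))
E
python3 - <<'E'
from h import *
to(.4497,.3841,.125,-37.16); c=shot('wrist'); save(c,'w6.png')
for q in ['shoulder','channel','thermometer']: spot(c,q)
E
```

```text
t 7.83 pos [0.4478 0.3678 0.2303] h -13.1 F [-0.35 -0.5  -1.76] w 0.253 OFFSET [-0.0012  0.1043 -0.0218] yaw 24.06
shoulder 0.7 [319.  42.] [0.5396 0.346  0.2239] depthpt [0.54  0.346 0.224]
thermometer 0.81 [317. 181.] [0.4907 0.3583 0.2283] depthpt [0.491 0.358 0.228]
```

View pics/w6.png

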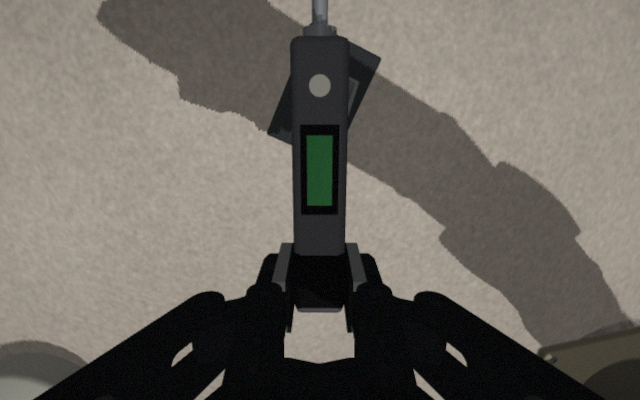

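```bash
python3 - <<'E'
from h import *
pose(); print(manip.get_obs()['joint_pos'],manip.get_obs()['joint_velocities'])
E
```

```text
8.0333 [0.4472 0.3685 0.2306] 
 [[-0.975 -0.039 -0.22 ]
 [ 0.222 -0.045 -0.974]
 [ 0.029 -0.998  0.053]] [-0.53  0.44 -0.78] 0.24904117710247267
[-0.66607888  0.28838079 -0.12770436  1.55601412  0.04077538  1.35937567
 -2.59350396] [ 0.0789834  -0.00443031 -0.06830062 -0.0009011   0.00312547  0.00095609
  0.00042736]
```

Emit:
move_arm:
  increments:
    - {"offset": [0.009, 0.138, 0.148], "yaw": 0, "jaw": 255}
    - {"offset": [0.009, 0.138, 0.148], "yaw": 0, "jaw": 255}
    - {"offset": [0.009, 0.138, 0.148], "yaw": 0, "jaw": 255}
    - {"offset": [0.009, 0.138, 0.148], "yaw": 0, "jaw": 255}
    - {"offset": [0.009, 0.138, 0.148], "yaw": 0, "jaw": 255}
    - {"offset": [0.009, 0.138, 0.148], "yaw": 0, "jaw": 255}
    - {"offset": [0.009, 0.138, 0.148], "yaw": 0, "jaw": 255}

```text
clock: 8.62
position: [0.3995, 0.2177, 0.0998]
ee_rot: [-0.067, -0.684, 0.72, 0.092]
ft_force: [-0.1, 0.8, -0.8]
grip_width: 0.252
```

```bash
python3 - <<'E'
from h import *
to(.40,.22,.025,-13); pose()
E
```

```text
t 8.62 pos [0.3995 0.2177 0.0998] h -12.96 F [-0.1   0.78 -0.76] w 0.252 OFFSET [-0.0023  0.0745 -0.0065] yaw 0.04
8.6167 [0.3995 0.2177 0.0998] 
 [[-0.974 -0.042 -0.222]
 [ 0.224 -0.047 -0.973]
 [ 0.03  -0.998  0.055]] [-0.1   0.78 -0.76] 0.2515345352949915
```

Emit:
move_arm:
  increments:
    - {"offset": [-0.001, 0.037, -0.004], "yaw": 0, "jaw": 255}
    - {"offset": [-0.002, 0.06, -0.006], "yaw": 0, "jaw": 255}
    - {"offset": [-0.002, 0.075, -0.006], "yaw": 0, "jaw": 255}
    - {"offset": [-0.002, 0.075, -0.006], "yaw": 0, "jaw": 255}
    - {"offset": [-0.002, 0.075, -0.006], "yaw": 0, "jaw": 150}
    - {"offset": [-0.002, 0.075, -0.006], "yaw": 0, "jaw": 80}
    - {"offset": [-0.002, 0.075, -0.006], "yaw": 0, "jaw": 0}
    - {"offset": [-0.002, 0.06, -0.006], "yaw": 0, "jaw": 0}
    - {"offset": [-0.002, 0.03, -0.006], "yaw": 0, "jaw": 0}
    - {"offset": [-0.002, -0.01, -0.006], "yaw": 0, "jaw": 0}

```text
clock: 9.45
position: [0.4021, 0.2229, 0.1097]
ee_rot: [-0.066, -0.684, 0.721, 0.093]
ft_force: [0.9, 1.0, -0.0]
grip_width: 0.997
```

Emit:
move_arm:
  increments:
    - {"offset": [0, -0.07, 0], "yaw": -70, "jaw": 0}
    - {"offset": [0, -0.07, 0], "yaw": -70, "jaw": 0}
    - {"offset": [0, -0.07, 0], "yaw": -70, "jaw": 0}
    - {"offset": [0, -0.07, 0], "yaw": -70, "jaw": 0}
    - {"offset": [0, -0.07, 0], "yaw": -70, "jaw": 0}
    - {"offset": [0, -0.07, 0], "yaw": -70, "jaw": 0}
    - {"offset": [0, -0.07, 0], "yaw": -70, "jaw": 0}
    - {"offset": [0, -0.07, 0], "yaw": -70, "jaw": 0}
    - {"offset": [0, -0.07, 0], "yaw": -70, "jaw": 0}
    - {"offset": [0, -0.07, 0], "yaw": -70, "jaw": 0}

```text
clock: 10.28
position: [0.4055, 0.2267, 0.1809]
ee_rot: [0.361, -0.612, 0.627, -0.319]
ft_force: [0.5, 0.2, -0.5]
grip_width: 1.003
```

```bash
python3 - <<'E'
from h import *
pose();c=shot('top')
for q in ['thermometer','tip']: spot(c,q)
E
```

```text
10.2833 [0.4055 0.2267 0.1809] 
 [[-0.536 -0.042  0.843]
 [-0.842 -0.047 -0.537]
 [ 0.063 -0.998 -0.01 ]] [ 0.55  0.17 -0.51] 1.0031156572407516
thermometer 0.82 [251. 245.] [0.4346 0.2055 0.0212] depthpt [0.435 0.205 0.021]
thermometer 0.66 [364. 200.] [ 0.5786 -0.1887  0.0977] depthpt [ 0.579 -0.189  0.098]
```

```bash
python3 - <<'E'
from h import *
c=shot('wrist'); save(c,'w7.png')
for q in ['thermometer','tip','shoulder']: spot(c,q)
K=np.array(c['intrinsics']); D=c['depth']; v,u=np.mgrid[:400,:640]
P=(np.stack([(u-K[0,2])/K[0,0],(v-K[1,2])/K[1,1],np.ones_like(u)],-1)*D[...,None])@c['Rw'].T+c['tw']
m=(D>0)&(P[...,2]>.012)&(P[...,2]<.03)&(np.hypot(P[...,0]-.437,P[...,1]-.208)<.09)
r=cv2.minAreaRect((P[m][:,:2]*1000).astype(np.float32)); print(r,P[m].mean(0))
w=(D>0)&(P[...,2]>.004)&(P[...,2]<.012)&(np.hypot(P[...,0]-.53,P[...,1]-.187)<.05); print(w.sum(),P[w].mean(0) if w.any() else 0)
E
```

```text
thermometer 0.8 [357. 163.] [0.4379 0.2174 0.0212] depthpt [0.438 0.217 0.021]
tip 0.68 [490. 120.] [0.5563 0.1806 0.0008] depthpt [0.556 0.181 0.001]
shoulder 0.9 [417. 144.] [0.4898 0.203  0.0205] depthpt [0.49  0.203 0.021]
((452.94635009765625, 206.52957153320312), (23.31621551513672, 147.96209716796875), 76.9344711303711) [0.44332352 0.21039648 0.01976664]
108 [0.51882443 0.19523745 0.01049264]
```

View pics/w7.png

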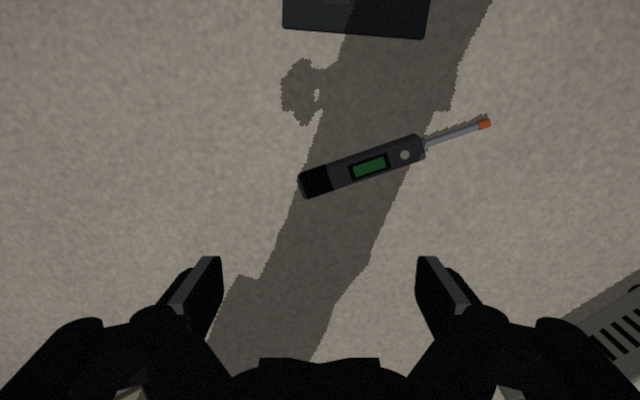

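Emit:
move_arm:
  increments:
    - {"offset": [0, 0.05, 0], "yaw": -60, "jaw": 0}
    - {"offset": [0, 0.05, 0], "yaw": -60, "jaw": 0}
    - {"offset": [0, 0.05, 0], "yaw": -60, "jaw": 0}
    - {"offset": [0, 0.05, 0], "yaw": -60, "jaw": 0}
    - {"offset": [0, 0.05, 0], "yaw": -60, "jaw": 0}
    - {"offset": [0, 0.05, 0], "yaw": -60, "jaw": 0}
    - {"offset": [0, 0.05, 0], "yaw": -60, "jaw": 0}
    - {"offset": [0, 0.05, 0], "yaw": -60, "jaw": 0}
    - {"offset": [0, 0.05, 0], "yaw": -60, "jaw": 0}
    - {"offset": [0, 0.05, 0], "yaw": -60, "jaw": 0}

```text
clock: 11.47
position: [0.4031, 0.224, 0.13]
ee_rot: [0.625, -0.373, 0.365, -0.58]
ft_force: [-1.0, -0.0, -0.7]
grip_width: 1.0
```

Emit:
move_arm:
  increments:
    - {"offset": [0, 0, 0], "yaw": -49, "jaw": 0}
    - {"offset": [0, 0, 0], "yaw": -49, "jaw": 0}
    - {"offset": [0, 0, 0], "yaw": -49, "jaw": 0}
    - {"offset": [0, 0, 0], "yaw": -49, "jaw": 0}
    - {"offset": [0, 0, 0], "yaw": -49, "jaw": 0}
    - {"offset": [0, 0, 0], "yaw": -49, "jaw": 0}
    - {"offset": [0, 0, 0], "yaw": -49, "jaw": 0}
    - {"offset": [0, 0, 0], "yaw": -49, "jaw": 0}

```text
clock: 12.13
position: [0.4031, 0.224, 0.1301]
ee_rot: [0.72, -0.099, 0.072, -0.683]
ft_force: [0.2, -0.2, 0.3]
grip_width: 1.002
```

```bash
python3 - <<'E'
from h import *
to(.395,.220,.0205,166.9);pose()
E
```

```text
t 12.13 pos [0.4031 0.224  0.1301] h 166.09 F [ 0.2  -0.19  0.29] w 1.002 OFFSET [-0.0035  0.1099  0.0004] yaw -0.81
12.1333 [0.4031 0.224  0.1301] 
 [[ 0.97  -0.044  0.238]
 [-0.24  -0.048  0.97 ]
 [-0.031 -0.998 -0.057]] [ 0.2  -0.19  0.29] 1.0023699792501253
```

Emit:
move_arm:
  increments:
    - {"offset": [-0.002, 0.04, 0], "yaw": -1, "jaw": 0}
    - {"offset": [-0.003, 0.08, 0], "yaw": -1, "jaw": 0}
    - {"offset": [-0.0035, 0.1, 0], "yaw": -1, "jaw": 0}
    - {"offset": [-0.0035, 0.1085, 0], "yaw": -1, "jaw": 0}
    - {"offset": [-0.0035, 0.1085, 0], "yaw": -1, "jaw": 0}
    - {"offset": [-0.0035, 0.1085, 0], "yaw": -1, "jaw": 150}
    - {"offset": [-0.0035, 0.1085, 0], "yaw": -1, "jaw": 255}
    - {"offset": [-0.0035, 0.1085, 0], "yaw": -1, "jaw": 255}
    - {"offset": [-0.0035, 0.1085, 0], "yaw": -1, "jaw": 255}
    - {"offset": [-0.0035, 0.1085, 0], "yaw": -1, "jaw": 255}

```text
clock: 12.97
position: [0.3956, 0.2199, 0.0227]
ee_rot: [0.721, -0.092, 0.066, -0.684]
ft_force: [-0.3, -0.5, -0.6]
grip_width: 0.299
```

Emit:
move_arm:
  increments:
    - {"offset": [0, 0, 0], "yaw": 0, "jaw": 255}
    - {"offset": [0, 0, 0], "yaw": 0, "jaw": 255}
    - {"offset": [0, 0, 0], "yaw": 0, "jaw": 255}
    - {"offset": [0, -0.02, 0], "yaw": 0, "jaw": 255}
    - {"offset": [0, -0.05, 0], "yaw": 0, "jaw": 255}
    - {"offset": [0, -0.09, 0], "yaw": 0, "jaw": 255}
    - {"offset": [0, -0.13, 0], "yaw": 0, "jaw": 255}
    - {"offset": [0, -0.17, 0], "yaw": 0, "jaw": 255}
    - {"offset": [0, -0.2, 0], "yaw": 0, "jaw": 255}
    - {"offset": [0, -0.2, 0], "yaw": 0, "jaw": 255}

```text
clock: 13.8
position: [0.4063, 0.2311, 0.2285]
ee_rot: [0.719, -0.09, 0.069, -0.686]
ft_force: [0.8, 1.5, -1.5]
grip_width: 0.246
```

```bash
python3 - <<'E'
from h import *
to(.4497,.3841,.25,142.84); pose()
c=shot('top')
for q in ['thermometer','tip','shoulder']: spot(c,q)
c=shot('scene')
for q in ['thermometer','tip','shoulder']: spot(c,q)
E
```

```text
t 13.8 pos [0.4063 0.2311 0.2285] h 167.07 F [ 0.8   1.55 -1.53] w 0.246 OFFSET [ 0.0076 -0.0294  0.1576] yaw 24.23
13.8 [0.4063 0.2311 0.2285] 
 [[ 0.974 -0.034  0.222]
 [-0.224 -0.043  0.974]
 [-0.024 -0.999 -0.049]] [ 0.8   1.55 -1.53] 0.24589650923444029
thermometer 0.75 [234. 238.] [0.4441 0.2133 0.2252] depthpt [0.444 0.213 0.225]
thermometer 0.37 [342. 202.] [ 0.5732 -0.1164  0.0888] depthpt [ 0.573 -0.116  0.089]
tip 0.55 [341. 198.] [ 0.5877 -0.1126  0.0886] depthpt [ 0.588 -0.113  0.089]
shoulder 0.59 [239. 217.] [0.5088 0.2026 0.215 ] depthpt [0.509 0.203 0.215]
thermometer 0.47 [323. 120.] [0.4597 0.2034 0.2015] depthpt [0.46  0.203 0.202]
tip 0.32 [355. 161.] [0.5298 0.3179 0.0057] depthpt [0.53  0.318 0.006]
shoulder 0.67 [332. 124.] [0.4981 0.2047 0.1943] depthpt [0.498 0.205 0.194]
```

Emit:
move_arm:
  increments:
    - {"offset": [0.006, 0.02, 0.161], "yaw": 24.2, "jaw": 255}
    - {"offset": [0.006, 0.02, 0.161], "yaw": 24.2, "jaw": 255}
    - {"offset": [0.006, 0.02, 0.161], "yaw": 24.2, "jaw": 255}
    - {"offset": [0.006, 0.02, 0.161], "yaw": 24.2, "jaw": 255}
    - {"offset": [0.006, 0.02, 0.161], "yaw": 24.2, "jaw": 255}
    - {"offset": [0.006, 0.02, 0.161], "yaw": 24.2, "jaw": 255}
    - {"offset": [0.006, 0.02, 0.161], "yaw": 24.2, "jaw": 255}

```text
clock: 14.78
position: [0.444, 0.383, 0.1909]
ee_rot: [0.692, -0.234, 0.215, -0.648]
ft_force: [-0.2, -1.2, -1.0]
grip_width: 0.249
```

```bash
cat >> h.py <<'E'
def cloud(c,ctr,r,zmin):
    K=np.array(c['intrinsics']); D=c['depth']; v,u=np.mgrid[:400,:640]
    P=(np.stack([(u-K[0,2])/K[0,0],(v-K[1,2])/K[1,1],np.ones_like(u)],-1)*D[...,None])@c['Rw'].T+c['tw']
    return P[(D>0)&(np.hypot(P[...,0]-ctr[0],P[...,1]-ctr[1])<r)&(P[...,2]>zmin)]
def rest_frame(P):  # s along slope dir (horizontal), t across, z
    a=np.radians(-37.16); o=np.array([.5211,.3300]); q=P[:,:2]-o
    return np.c_[q@[np.cos(a),np.sin(a)],q@[-np.sin(a),np.cos(a)],P[:,2]]
def prof(c,z=.135,s0=-.06,s1=.09,d=.015):
    Q=rest_frame(cloud(c,(.5211,.33),.2,z))
    for s in np.arange(s0,s1,d):
        k=Q[(Q[:,0]>s)&(Q[:,0]<s+d)&(abs(Q[:,1])<.03)]
        if len(k): print(round(s,3),len(k),'t',np.round([k[:,1].min(),k[:,1].mean(),k[:,1].max()],4),'z',np.round([k[:,2].min(),k[:,2].max()],4))
E
python3 - <<'E'
from h import *
to(.4477,.3856,.131,142.84)
for n in ['top','scene']:
    c=shot(n); print(n); prof(c)
E
```

```text
t 14.78 pos [0.444  0.383  0.1909] h 142.94 F [-0.18 -1.15 -0.96] w 0.249 OFFSET [0.0018 0.0594 0.0083] yaw 0.1
top
-0.06 416 t [-0.0297 -0.0047  0.03  ] z [0.1736 0.5802]
-0.045 309 t [-0.0294  0.      0.03  ] z [0.1717 0.5748]
-0.03 42 t [-0.0177 -0.0081  0.005 ] z [0.1679 0.1937]
-0.015 41 t [-0.0173 -0.0081  0.0049] z [0.1739 0.1937]
0.0 32 t [-0.0174 -0.0082  0.0045] z [0.1716 0.1911]
0.015 9 t [-0.0077 -0.0059 -0.0022] z [0.1766 0.1829]
0.03 9 t [-0.0091 -0.0066 -0.0039] z [0.1767 0.182 ]
0.045 11 t [-0.0092 -0.0069 -0.0035] z [0.1753 0.185 ]
0.06 8 t [-0.0093 -0.0069 -0.0029] z [0.173  0.1827]
scene
-0.06 700 t [-0.03    0.0011  0.0298] z [0.1691 0.5738]
-0.045 366 t [-0.03    0.0026  0.0298] z [0.1744 0.5751]
-0.03 21 t [-0.0171 -0.0103  0.0026] z [0.1714 0.1937]
-0.015 17 t [-0.017  -0.0076  0.0055] z [0.172  0.1914]
0.0 27 t [-0.0166 -0.0082  0.0065] z [0.1727 0.1901]
0.015 6 t [-0.0104 -0.0064 -0.003 ] z [0.1774 0.1844]
0.03 6 t [-0.0095 -0.0056 -0.0036] z [0.1758 0.1805]
0.045 4 t [-0.0068 -0.0059 -0.0045] z [0.1759 0.1812]
0.06 4 t [-0.0078 -0.0039  0.0005] z [0.1733 0.1805]
```

Emit:
move_arm:
  increments:
    - {"offset": [0, 0.03, 0.0105], "yaw": 0, "jaw": 255}
    - {"offset": [0, 0.055, 0.0105], "yaw": 0, "jaw": 255}
    - {"offset": [0, 0.055, 0.0105], "yaw": 0, "jaw": 255}
    - {"offset": [0, 0.055, 0.0105], "yaw": 0, "jaw": 255}

```text
clock: 15.22
position: [0.4483, 0.3865, 0.1365]
ee_rot: [0.692, -0.235, 0.216, -0.648]
ft_force: [0.0, 0.3, -0.6]
grip_width: 0.255
```

```bash
python3 - <<'E'
from h import *
to(.4477,.388,.121,142.84)
for n in ['top','scene']:
    c=shot(n); print(n); prof(c,.117 if n=='top' else .12,-.06)
E
```

```text
t 15.22 pos [0.4483 0.3865 0.1365] h 142.79 F [ 0.03  0.31 -0.62] w 0.255 OFFSET [-0.0013  0.0154  0.0018] yaw -0.05
top
-0.06 351 t [-0.0298 -0.001   0.03  ] z [0.1181 0.5308]
-0.045 290 t [-0.0297 -0.0009  0.0297] z [0.117 0.533]
-0.03 36 t [-0.0138 -0.0034  0.0096] z [0.1223 0.1383]
-0.015 38 t [-0.0124 -0.003   0.0099] z [0.1189 0.1376]
0.0 31 t [-0.0127 -0.0033  0.0081] z [0.1185 0.1359]
0.015 9 t [-0.0035 -0.0018  0.0011] z [0.1221 0.1286]
0.03 8 t [-0.0034 -0.0011  0.0034] z [0.1199 0.129 ]
0.045 8 t [-0.004  -0.0011  0.0017] z [0.12   0.1272]
0.06 8 t [-0.0044 -0.0013  0.0029] z [0.1202 0.1295]
scene
-0.06 650 t [-0.0297  0.0039  0.03  ] z [0.1206 0.529 ]
-0.045 373 t [-0.0299  0.003   0.0299] z [0.1204 0.5293]
-0.03 17 t [-0.0102 -0.0011  0.0137] z [0.1207 0.1378]
-0.015 15 t [-0.0112 -0.001   0.0126] z [0.1202 0.1371]
0.0 27 t [-0.0123  0.0003  0.0133] z [0.1205 0.1354]
0.015 4 t [-0.0025  0.001   0.0039] z [0.1238 0.127 ]
0.03 1 t [-0.0027 -0.0027 -0.0027] z [0.127 0.127]
0.045 6 t [-0.003  -0.0007  0.0019] z [0.122  0.1303]
0.06 4 t [-0.0041  0.0004  0.0045] z [0.1225 0.1283]
```

Emit:
move_arm:
  increments:
    - {"offset": [-0.001, 0.01, 0.002], "yaw": 0, "jaw": 255}
    - {"offset": [-0.001, 0.0155, 0.002], "yaw": 0, "jaw": 255}
    - {"offset": [-0.001, 0.0155, 0.002], "yaw": 0, "jaw": 255}
    - {"offset": [-0.001, 0.0155, 0.002], "yaw": 0, "jaw": 150}
    - {"offset": [-0.001, 0.0155, 0.002], "yaw": 0, "jaw": 100}
    - {"offset": [-0.001, 0.0155, 0.002], "yaw": 0, "jaw": 50}
    - {"offset": [-0.001, 0.0155, 0.002], "yaw": 0, "jaw": 0}
    - {"offset": [-0.001, 0.0155, 0.002], "yaw": 0, "jaw": 0}
    - {"offset": [-0.001, 0.0155, 0.002], "yaw": 0, "jaw": 0}

```text
clock: 16.07
position: [0.449, 0.3895, 0.123]
ee_rot: [0.69, -0.234, 0.217, -0.649]
ft_force: [0.2, 0.6, 0.3]
grip_width: 0.997
```

```bash
python3 - <<'E'
from h import *
to(.4477,.388,.121,142.84)
for n in ['top','scene']:
    c=shot(n); print(n); prof(c,.02,-.03)
    if n=='scene': save(c,'s8.png',(260,60,460,210),4)
E
```

```text
t 16.07 pos [0.449  0.3895 0.123 ] h 142.81 F [0.18 0.57 0.25] w 0.997 OFFSET [-0.0002  0.0022 -0.0018] yaw -0.03
top
-0.03 82 t [-0.0188 -0.0083  0.0183] z [0.0206 0.1184]
-0.015 59 t [-0.0201 -0.0041  0.0184] z [0.0601 0.1094]
0.0 51 t [-0.0194 -0.0033  0.0179] z [0.0613 0.097 ]
0.015 10 t [0.0009 0.0038 0.0086] z [0.0581 0.0747]
0.03 7 t [0.0031 0.0057 0.008 ] z [0.0506 0.0626]
0.045 8 t [0.0049 0.0072 0.0103] z [0.0433 0.0541]
scene
-0.03 84 t [-0.0208 -0.005   0.0196] z [0.0201 0.4436]
-0.015 56 t [-0.0189 -0.0023  0.0224] z [0.0235 0.1066]
0.0 59 t [-0.0185  0.0002  0.0208] z [0.0602 0.101 ]
0.015 7 t [0.0019 0.0056 0.0112] z [0.0562 0.0707]
0.03 11 t [0.0023 0.0076 0.0129] z [0.0447 0.0629]
0.045 5 t [0.005  0.0083 0.0122] z [0.0417 0.0448]
```

```bash
python3 - <<'E'
from h import *
to(.4649,.3726,.136,142.84)
E
```

```text
t 16.17 pos [0.449  0.3895 0.1231] h 142.81 F [0.67 0.71 0.31] w 0.999 OFFSET [ 0.0228 -0.0128 -0.0047] yaw -0.03
```

View pics/s8.png

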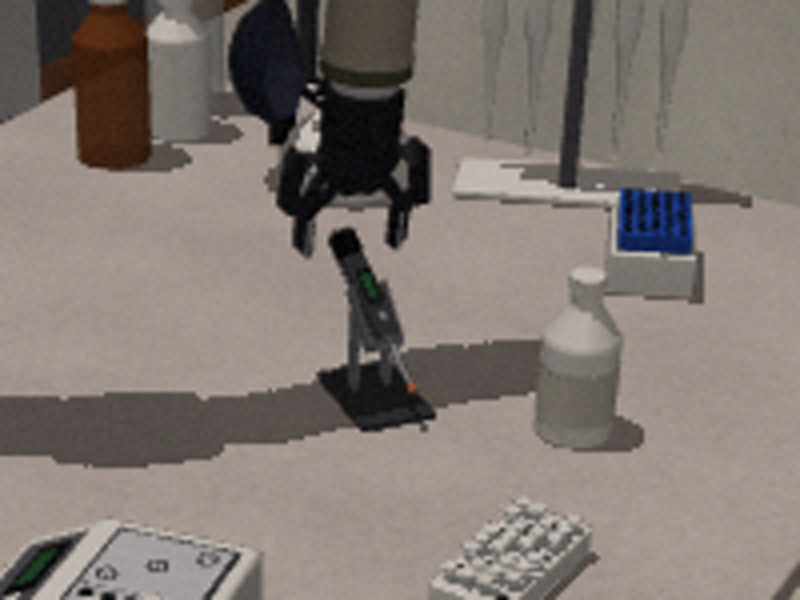

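Emit:
move_arm:
  increments:
    - {"offset": [0.022, -0.013, -0.005], "yaw": 0, "jaw": 0}
    - {"offset": [0.022, -0.013, -0.005], "yaw": 0, "jaw": 0}
    - {"offset": [0.022, -0.013, -0.005], "yaw": 0, "jaw": 0}
    - {"offset": [0.022, -0.013, -0.005], "yaw": 0, "jaw": 120}
    - {"offset": [0.022, -0.013, -0.005], "yaw": 0, "jaw": 180}
    - {"offset": [0.022, -0.013, -0.005], "yaw": 0, "jaw": 255}
    - {"offset": [0.022, -0.013, -0.005], "yaw": 0, "jaw": 255}
    - {"offset": [0.022, -0.013, -0.005], "yaw": 0, "jaw": 255}
    - {"offset": [0.022, -0.013, -0.005], "yaw": 0, "jaw": 255}
    - {"offset": [0.022, -0.013, -0.005], "yaw": 0, "jaw": 255}
  squeeze: 20

```text
clock: 17.0
position: [0.4638, 0.3733, 0.1362]
ee_rot: [0.69, -0.234, 0.216, -0.65]
ft_force: [-0.9, 1.0, 0.3]
grip_width: 0.255
```

```bash
python3 - <<'E'
from h import *
to(.4649,.3726,.136,142.84)
c=shot('top'); prof(c,.02,-.03)
c=shot('scene'); prof(c,.02,-.03)
E
```

```text
t 17.0 pos [0.4638 0.3733 0.1362] h 142.84 F [-0.94  0.96  0.34] w 0.255 OFFSET [0.0013 0.0002 0.0001] yaw -0.0
-0.03 424 t [-0.0297 -0.0014  0.03  ] z [0.0207 0.5304]
-0.015 60 t [-0.0195 -0.0048  0.0174] z [0.0644 0.1097]
0.0 49 t [-0.0193 -0.004   0.0179] z [0.0587 0.0998]
0.015 7 t [-0.008  -0.0054 -0.0028] z [0.0655 0.0749]
0.03 9 t [-0.0081 -0.0056 -0.0009] z [0.0492 0.0678]
0.045 9 t [-0.0089 -0.0064 -0.0028] z [0.0411 0.0533]
-0.03 693 t [-0.0299  0.0014  0.0299] z [0.0203 0.5276]
-0.015 73 t [-0.0204  0.0014  0.0276] z [0.0468 0.5108]
0.0 57 t [-0.0212 -0.0027  0.0203] z [0.0601 0.0967]
0.015 9 t [-0.0102 -0.004   0.0007] z [0.0563 0.0833]
0.03 7 t [-0.0073 -0.0045 -0.0007] z [0.0475 0.0593]
0.045 8 t [-0.0102 -0.0059 -0.0011] z [0.0411 0.0534]
```

Emit:
move_arm:
  increments:
    - {"offset": [0, -0.03, 0], "yaw": 0, "jaw": 255}
    - {"offset": [0, -0.07, 0], "yaw": 0, "jaw": 255}
    - {"offset": [0, -0.1, 0], "yaw": 0, "jaw": 255}
    - {"offset": [0, -0.1, 0], "yaw": 0, "jaw": 255}
    - {"offset": [0, -0.1, 0], "yaw": 0, "jaw": 255}

```text
clock: 17.52
position: [0.4687, 0.3783, 0.2377]
ee_rot: [0.689, -0.233, 0.217, -0.65]
ft_force: [-0.4, -0.3, -1.6]
grip_width: 0.254
```

```bash
python3 - <<'E'
from h import *
to(.5085,.085,.2,100.4)
c=shot('top'); prof(c,.12,-.03,.1)
c=shot('scene'); prof(c,.12,-.03,.1)
Q=cloud(c,(.553,-.159),.16,.02)
c=shot('top'); P=cloud(c,(.553,-.159),.16,.07)
k=P[(P[:,2]<.0875)&(P[:,2]>.08)]; print(cv2.minAreaRect((k[:,:2]*1000).astype(np.float32)))
E
```

```text
t 17.52 pos [0.4687 0.3783 0.2377] h 142.82 F [-0.37 -0.25 -1.6 ] w 0.254 OFFSET [ 0.2091  0.0493 -0.2071] yaw 42.42
-0.03 530 t [-0.0298  0.0024  0.0299] z [0.1905 0.6222]
-0.015 45 t [-0.0081  0.0004  0.0141] z [0.1778 0.2104]
0.0 41 t [-0.0087  0.0006  0.0134] z [0.1745 0.2007]
0.015 9 t [-0.0009  0.0013  0.0043] z [0.1679 0.1762]
0.03 11 t [-0.0013  0.001   0.0046] z [0.1525 0.1713]
0.045 12 t [-0.003   0.0002  0.004 ] z [0.1467 0.1533]
-0.03 502 t [-0.0299  0.0061  0.0299] z [0.1868 0.5781]
-0.015 40 t [-0.01    0.0019  0.0289] z [0.1681 0.578 ]
0.0 38 t [-0.0108  0.0008  0.0139] z [0.1693 0.1971]
0.015 11 t [-0.0082  0.0017  0.0072] z [0.158  0.1895]
0.03 7 t [-0.0032  0.0009  0.0042] z [0.1497 0.1615]
0.045 8 t [-0.0029  0.0012  0.0095] z [0.136  0.1502]
((574.2467651367188, -162.46470642089844), (160.86917114257812, 189.06362915039062), 11.6558837890625)
```

Emit:
move_arm:
  increments:
    - {"offset": [0.214, 0.106, -0.213], "yaw": 41.8, "jaw": 255}
    - {"offset": [0.214, 0.106, -0.213], "yaw": 41.8, "jaw": 255}
    - {"offset": [0.214, 0.106, -0.213], "yaw": 41.8, "jaw": 255}
    - {"offset": [0.214, 0.106, -0.213], "yaw": 41.8, "jaw": 255}
    - {"offset": [0.214, 0.106, -0.213], "yaw": 41.8, "jaw": 255}
    - {"offset": [0.214, 0.106, -0.213], "yaw": 41.8, "jaw": 255}
    - {"offset": [0.214, 0.106, -0.213], "yaw": 41.8, "jaw": 255}
    - {"offset": [0.214, 0.106, -0.213], "yaw": 41.8, "jaw": 255}
    - {"offset": [0.214, 0.106, -0.213], "yaw": 41.8, "jaw": 255}
    - {"offset": [0.214, 0.106, -0.213], "yaw": 41.8, "jaw": 255}

```text
clock: 18.5
position: [0.5041, 0.0712, 0.1397]
ee_rot: [0.569, -0.452, 0.449, -0.52]
ft_force: [0.5, 1.3, -1.2]
grip_width: 0.251
```

```bash
cat >> h.py <<'E'
def therm(c,d=.015,lo=-.06,hi=.2,zmin=.02,wd=.02):  # points along thermometer heading (=+tool x) from the TCP
    o=manip.get_obs(); R=Rot.from_quat(o['ee_rot']).as_matrix(); a=R[:2,0]/np.linalg.norm(R[:2,0]); p=o['position']
    P=cloud(c,p[:2],.25,zmin); q=P[:,:2]-p[:2]; S=q@a; T=q@[-a[1],a[0]]
    for z in np.arange(-.18,.01,.02):
        k=(abs(T)<wd)&(P[:,2]-p[2]>z)&(P[:,2]-p[2]<z+.02)&(S>lo)&(S<hi)
        if k.any(): print('dz',round(z+.01,3),k.sum(),'S',np.round([S[k].min(),S[k].mean(),S[k].max()],4),'T',np.round(T[k].mean(),4))
E
python3 - <<'E'
from h import *
n=np.array([-.19,.982])
for d,z in [(.123,.143),(.092,.171),(.055,.19),(.014,.199),(-.005,.199)]:
    p=np.array([.536,-.072])+n*d; to(*p,z,101)
pose()
for n in ['top','scene']: c=shot(n); print(n); therm(c)
E
```

```text
t 18.5 pos [0.5041 0.0712 0.1397] h 100.88 F [ 0.51  1.26 -1.15] w 0.251 OFFSET [ 0.0238 -0.0026  0.004 ] yaw -0.12
t 18.5 pos [0.5041 0.0712 0.1397] h 100.88 F [ 0.51  1.26 -1.15] w 0.251 OFFSET [ 0.0559 -0.0293  0.0026] yaw -0.12
t 18.5 pos [0.5041 0.0712 0.1397] h 100.88 F [ 0.51  1.26 -1.15] w 0.251 OFFSET [ 0.0936 -0.0468  0.0017] yaw -0.12
t 18.5 pos [0.5041 0.0712 0.1397] h 100.88 F [ 0.51  1.26 -1.15] w 0.251 OFFSET [ 0.1349 -0.0541  0.0013] yaw -0.12
t 18.5 pos [0.5041 0.0712 0.1397] h 100.88 F [ 0.51  1.26 -1.15] w 0.251 OFFSET [ 0.1539 -0.0534  0.0014] yaw -0.12
18.5 [0.5041 0.0712 0.1397] 
 [[ 0.189 -0.047  0.981]
 [-0.981 -0.049  0.186]
 [ 0.04  -0.998 -0.056]] [ 0.51  1.26 -1.15] 0.25081277455329665
top
dz -0.11 3 S [0.15   0.15   0.1501] T -0.0029
dz -0.09 12 S [0.1174 0.1335 0.1501] T -0.005
dz -0.07 22 S [0.094  0.1168 0.1505] T -0.0034
dz -0.05 203 S [0.0556 0.162  0.1999] T -0.0006
dz -0.03 64 S [0.0266 0.062  0.087 ] T -0.0036
dz -0.01 63 S [0.0133 0.0343 0.0526] T -0.0025
scene
dz -0.09 1 S [0.1083 0.1083 0.1083] T -0.0053
dz -0.07 22 S [0.0754 0.0981 0.1175] T -0.0029
dz -0.05 154 S [0.0488 0.1411 0.1999] T 0.0007
dz -0.03 80 S [0.0154 0.0537 0.0785] T 0.0008
dz -0.01 89 S [-0.0002  0.0227  0.0495] T 0.0024
dz 0.01 72 S [-0.0108  0.0056  0.0191] T -0.0009
```

Emit:
move_arm:
  increments:
    - {"offset": [0.02, 0, 0.003], "yaw": 0, "jaw": 255}
    - {"offset": [0.038, -0.014, 0.003], "yaw": 0, "jaw": 255}
    - {"offset": [0.056, -0.028, 0.003], "yaw": 0, "jaw": 255}
    - {"offset": [0.072, -0.037, 0.002], "yaw": 0, "jaw": 255}
    - {"offset": [0.088, -0.045, 0.002], "yaw": 0, "jaw": 255}
    - {"offset": [0.104, -0.05, 0.002], "yaw": 0, "jaw": 255}
    - {"offset": [0.12, -0.054, 0.001], "yaw": 0, "jaw": 255}
    - {"offset": [0.135, -0.056, 0.001], "yaw": 0, "jaw": 255}
    - {"offset": [0.146, -0.056, 0.001], "yaw": 0, "jaw": 255}
    - {"offset": [0.146, -0.056, 0.001], "yaw": 0, "jaw": 255}

```text
clock: 19.43
position: [0.5367, -0.0668, 0.2023]
ee_rot: [0.569, -0.451, 0.448, -0.522]
ft_force: [0.6, 0.2, -0.7]
grip_width: 0.254
```

```bash
python3 - <<'E'
from h import *
pose()
for n in ['top','scene']:
  c=shot(n); print(n); therm(c,lo=-.08,hi=.08)
  if n=='scene': save(c,'s9.png',(230,100,400,250),4)
E
```

```text
19.4333 [ 0.5367 -0.0668  0.2023] 
 [[ 0.192 -0.045  0.98 ]
 [-0.981 -0.049  0.19 ]
 [ 0.039 -0.998 -0.053]] [ 0.64  0.23 -0.68] 0.25446078178912135
top
dz -0.13 2 S [0.0637 0.0706 0.0775] T -0.0184
dz -0.11 81 S [0.0535 0.0675 0.0797] T -0.0014
scene
dz -0.13 1 S [0.0017 0.0017 0.0017] T -0.0031
dz -0.11 156 S [-0.0045  0.0436  0.0799] T 0.0003
dz -0.09 40 S [-0.0107  0.0029  0.0101] T -0.0008
dz -0.07 43 S [-0.0105  0.0034  0.0107] T 0.0002
dz -0.05 47 S [-0.0161  0.0028  0.0105] T 0.0015
dz -0.03 48 S [-0.0125  0.0013  0.0081] T 0.0014
dz -0.01 64 S [-0.0027  0.0053  0.0152] T 0.0007
dz 0.01 80 S [-0.015   0.0033  0.0145] T -0.001
```

View pics/s9.png

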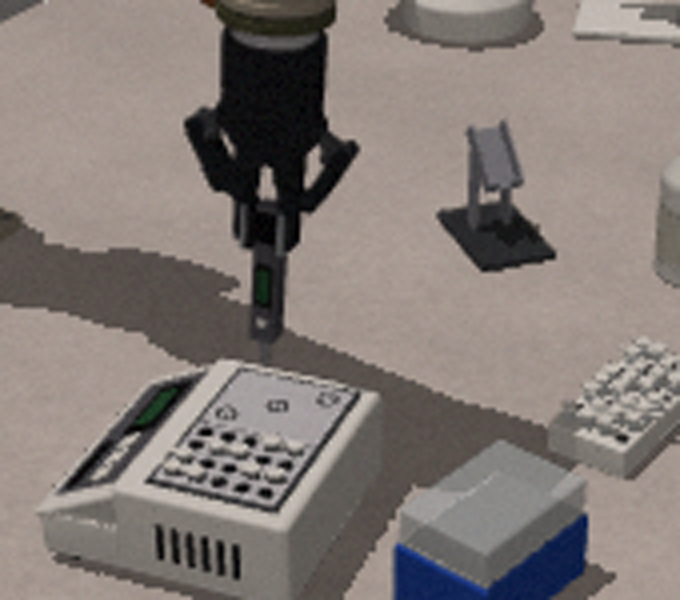

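Emit:
move_arm:
  increments:
    - {"offset": [-0.01, -0.01, 0], "yaw": 0, "jaw": 255}
    - {"offset": [-0.01, -0.04, 0], "yaw": 0, "jaw": 255}
    - {"offset": [-0.01, -0.07, 0], "yaw": 0, "jaw": 255}
    - {"offset": [-0.01, -0.08, 0], "yaw": 0, "jaw": 255}
    - {"offset": [-0.01, -0.08, 0], "yaw": 0, "jaw": 255}
    - {"offset": [-0.01, -0.08, 0], "yaw": 0, "jaw": 255}

```text
clock: 20.03
position: [0.5378, -0.0501, 0.2811]
ee_rot: [0.569, -0.45, 0.447, -0.523]
ft_force: [0.3, 1.3, -2.3]
grip_width: 0.254
```

```bash
cat >> h.py <<'E'
def axis(c,plot=True):  # points of thermometer below the fingers: fit axis line, extrapolate to tip
    o=manip.get_obs(); p=o['position']
    P=cloud(c,p[:2],.03,.094); P=P[(P[:,2]<p[2]-.025)]
    for lo,hi,nm in [(.10,.158,'stem'),(.03,.095,'barrel')]:
        k=P[(P[:,2]<p[2]-lo)&(P[:,2]>p[2]-hi)]
        if len(k)>5:
            A=np.c_[np.ones(len(k)),k[:,2]-p[2]]; cx=np.linalg.lstsq(A,k[:,:2]-p[:2],rcond=None)[0]
            print(nm,len(k),'mean rel',np.round(k.mean(0)-p,4),'tip by fit',np.round(cx[0]-.16*cx[1],4),'zmin',k[:,2].min())
E
python3 - <<'E'
from h import *
to(.608,-.098,.28,101)
for n in ['scene','top']:
  c=shot(n); print(n,'cam',c['tw']); axis(c)
  for q in ['mark_back','mark_middle','mark_front']: spot(c,q,.088,1)
  for r in manip.spot_point(c,'tip')[:2]: print(r)
E
```

```text
t 20.03 pos [ 0.5378 -0.0501  0.2811] h 101.28 F [ 0.29  1.3  -2.34] w 0.254 OFFSET [0.0606 0.0002 0.0595] yaw 0.28
scene cam [ 1.302813   -1.11520326  0.90682682]
stem 33 mean rel [-0.0043 -0.0009 -0.1293] tip by fit [-0.0058 -0.0025] zmin 0.1250216149965424
barrel 161 mean rel [ 0.0015 -0.0016 -0.0615] tip by fit [-0.0039 -0.0048] zmin 0.1861798239880118
mark_back 0.96 [315. 202.] [ 0.6232 -0.0965  0.088 ] depthpt [ 0.623 -0.096  0.087]
mark_middle 0.89 [301. 200.] [ 0.5815 -0.1091  0.088 ] depthpt [ 0.582 -0.11   0.089]
mark_front 0.78 [289. 203.] [ 0.5597 -0.1425  0.088 ] depthpt [ 0.562 -0.145  0.09 ]
top cam [ 0.35316074 -0.06372005  1.31502661]
mark_back 0.61 [337. 191.] [ 0.612  -0.0981  0.088 ] depthpt [ 0.495 -0.083  0.641]
mark_middle 0.71 [346. 198.] [ 0.5891 -0.1286  0.088 ] depthpt [ 0.589 -0.128  0.09 ]
mark_front 0.77 [355. 210.] [ 0.5461 -0.1577  0.088 ] depthpt [ 0.546 -0.158  0.089]
```

```bash
python3 - <<'E'
from h import *
def dark(g,u,v,r):
    for _ in range(5):
        y,x=np.mgrid[int(v)-r-1:int(v)+r+3,int(u)-r-1:int(u)+r+3]; w=g[y,x].astype(float); w=np.clip(np.median(w)-8-w,0,None)*(np.hypot(x-u,y-v)<=r)
        u,v=(w*x).sum()/w.sum(),(w*y).sum()/w.sum()
    return u,v
w=shot('wrist')
M=np.eye(4); M[:3,:3]=np.array([[-.964,.004,.265],[-.265,0,-.964],[-.004,-1,.001]]); M[:3,3]=[.4158,.1592,.3507]
T=M@np.array(w['mount']); c=dict(intrinsics=w['intrinsics'],Rw=T[:3,:3],tw=T[:3,3])
g=cv2.imread('pics/w2.png',0)
for u,v in [(588,57),(598,89),(609,120)]:
    u,v=dark(g,u,v,9); print('w2',round(u,1),round(v,1),np.round(world(c,u,v,.088),4))
s=shot('scene'); g=cv2.cvtColor(s['pixels'],cv2.COLOR_RGB2GRAY)
for u,v in [(311.75,199.75),(299.2,201.5),(286.8,203)]:
    u,v=dark(g,u,v,4); print('scene',round(u,1),round(v,1),np.round(world(s,u,v,.088),4))
t=shot('top'); g=cv2.cvtColor(t['pixels'],cv2.COLOR_RGB2GRAY)
for u,v in [(337,192),(345,200),(353,208)]:
    u,v=dark(g,u,v,3); print('top',round(u,1),round(v,1),np.round(world(t,u,v,.088),4))
E
```

```text
w2 587.5 56.6 [ 0.6071 -0.0933  0.088 ]
w2 598.1 88.7 [ 0.5802 -0.1213  0.088 ]
w2 608.2 119.3 [ 0.5533 -0.1492  0.088 ]
scene 311.7 198.8 [ 0.6059 -0.0867  0.088 ]
scene 299.0 201.0 [ 0.5804 -0.1177  0.088 ]
scene 286.0 203.1 [ 0.5542 -0.1481  0.088 ]
top 336.9 192.8 [ 0.606  -0.0986  0.088 ]
top 343.7 199.9 [ 0.5812 -0.1214  0.088 ]
top 352.2 207.9 [ 0.5532 -0.1495  0.088 ]
```

Emit:
move_arm:
  increments:
    - {"offset": [0.028, 0, 0.034], "yaw": 0, "jaw": 255}
    - {"offset": [0.0555, 0.01, 0.0676], "yaw": 0, "jaw": 255}
    - {"offset": [0.0555, 0.0177, 0.0676], "yaw": 0, "jaw": 255}
    - {"offset": [0.0555, 0.0177, 0.0676], "yaw": 0, "jaw": 255}
    - {"offset": [0.0555, 0.0177, 0.0676], "yaw": 0, "jaw": 255}

```text
clock: 21.1
position: [0.6138, -0.0936, 0.2611]
ee_rot: [0.57, -0.451, 0.447, -0.522]
ft_force: [-0.3, -0.0, -0.8]
grip_width: 0.25
```

```bash
python3 - <<'E'
from h import *
to(.614,-.0925,.250)
c=shot('wrist'); save(c,'w10.png',(200,150,440,400),3)
M=np.eye(4)
def proj(c,X):
    q=c['Rw'].T@(np.array(X)-c['tw']); K=np.array(c['intrinsics']); q=K@(q/q[2]); return np.round(q[:2],1)
for n,m in [('b',(.6071,-.0935,.088)),('m',(.5804,-.121,.088)),('f',(.5535,-.149,.088))]: print(n,proj(c,m))
o=manip.get_obs()['position']; print('tip pred',proj(c,o+np.array([-.007,-.001,-.16])))
print(manip.spot_point(c,'tip')[:2])
for q in ['mark_back','mark_middle','mark_front']: spot(c,q,.088,1)
E
```

```text
t 21.1 pos [ 0.6138 -0.0936  0.2611] h 101.17 F [-0.25 -0.04 -0.82] w 0.25 OFFSET [-0.0015  0.0111  0.0011] yaw None
b [321.6 171.9]
m [288.6 193.7]
f [257.1 214.7]
tip pred [320.3 176.6]
[{'centre': [317.7, 179.9], 'confidence': 0.42}]
mark_back 0.95 [322. 173.] [ 0.6074 -0.0947  0.088 ] depthpt [ 0.607 -0.095  0.089]
mark_middle 0.74 [291. 192.] [ 0.582  -0.1184  0.088 ] depthpt [ 0.582 -0.118  0.089]
mark_front 0.73 [257. 217.] [ 0.5539 -0.1512  0.088 ] depthpt [ 0.554 -0.151  0.088]
```

View pics/w10.png

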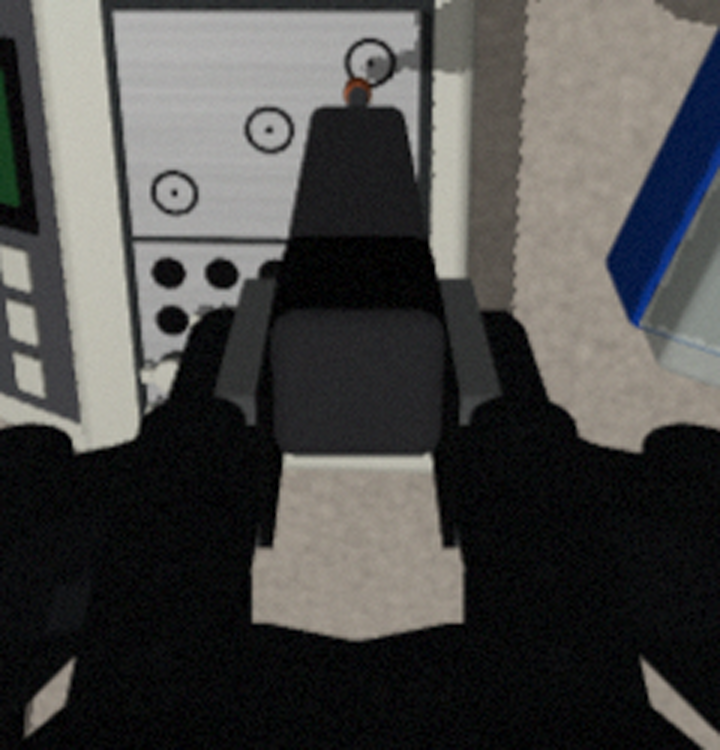

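```bash
cat >> h.py <<'E'
def foot(c,ztip):
    o=manip.get_obs()['position']; p=c['pixels'].astype(int); m=(p[...,0]>1.5*p[...,2]+20)&(p[...,0]>p[...,1]*1.4)
    m[:140]=0; m[230:]=0; m[:,:230]=0; m[:,400:]=0
    v,u=np.where(m)
    if len(u)==0: print('no orange'); return
    r=[u.min(),u.max(),v.min(),v.max()]; cu,cv=(r[0]+r[1])/2,(r[2]+r[3])/2
    D=c['depth'][m]; D=D[D>0]
    print('foot px',len(u),r); 
    for z in ztip: print(' z',z,np.round(world(c,cu,cv,z),4),'rel TCP',np.round(world(c,cu,cv,z)-o,4))
    if len(D): print(' depthpt z',np.round(np.percentile([world(c,a,b)[2] for a,b in zip(u,v) if c['depth'][b,a]>0],[5,50,95]),4))
E
python3 - <<'E'
from h import *
c=shot('wrist'); foot(c,[.1,.103,.106]); print(np.round(world(c,323.7,171,.088),4),c['tw'])
E
```

```text
foot px 25 [np.int64(315), np.int64(322), np.int64(176), np.int64(181)]
 z 0.1 [ 0.6063 -0.0969  0.1   ] rel TCP [-0.0077 -0.0038 -0.1631]
 z 0.103 [ 0.6063 -0.096   0.103 ] rel TCP [-0.0077 -0.0029 -0.1601]
 z 0.106 [ 0.6063 -0.0952  0.106 ] rel TCP [-0.0077 -0.002  -0.1571]
 depthpt z [0.1093 0.1144 0.1164]
[ 0.6097 -0.0923  0.088 ] [ 0.60576724 -0.01391812  0.38614196]
```

```bash
python3 - <<'E'
from h import *
to(.616,-.093,.2500,101)
E
```

```text
t 21.4 pos [ 0.614  -0.0932  0.2631] h 101.23 F [ 0.22 -0.55 -0.66] w 0.257 OFFSET [-0.0003  0.013   0.0027] yaw 0.23
```

Emit:
move_arm:
  increments:
    - {"offset": [0, 0.005, 0.0027], "yaw": 0, "jaw": 255}
    - {"offset": [0, 0.009, 0.0027], "yaw": 0, "jaw": 255}
    - {"offset": [0, 0.012, 0.0027], "yaw": 0, "jaw": 255}
    - {"offset": [0, 0.013, 0.0027], "yaw": 0, "jaw": 255}
    - {"offset": [0, 0.013, 0.0027], "yaw": 0, "jaw": 255}

```text
clock: 21.82
position: [0.6158, -0.0933, 0.2494]
ee_rot: [0.569, -0.45, 0.447, -0.523]
ft_force: [-0.0, -0.2, -1.6]
grip_width: 0.253
```

```bash
cat >> h.py <<'E'
def fz(n=4):
    F=[]
    for i in range(n): manip.camera('top'); F.append(manip.get_obs()['ft_force'])
    print('meanF',np.round(np.mean(F,0),2),'sd',np.round(np.std(F,0),2))
E
python3 - <<'E'
from h import *
fz(); to(.616,-.093,.248,101); c=shot('wrist'); foot(c,[.098,.10,.102])
E
```

```text
meanF [ 0.05  0.19 -1.18] sd [0.24 0.66 0.36]
t 22.02 pos [ 0.6161 -0.0933  0.2502] h 101.22 F [ 0.14  1.24 -1.16] w 0.254 OFFSET [-0.0004  0.0021  0.0001] yaw 0.22
foot px 25 [np.int64(315), np.int64(322), np.int64(176), np.int64(181)]
 z 0.098 [ 0.6084 -0.094   0.098 ] rel TCP [-0.0077 -0.0007 -0.1522]
 z 0.1 [ 0.6084 -0.0934  0.1   ] rel TCP [-7.700e-03 -1.000e-04 -1.502e-01]
 z 0.102 [ 0.6084 -0.0928  0.102 ] rel TCP [-0.0077  0.0005 -0.1482]
 depthpt z [0.0968 0.1012 0.1039]
```

Emit:
move_arm:
  increments:
    - {"offset": [0, 0.0012, 0], "yaw": 0, "jaw": 255}
    - {"offset": [0, 0.0025, 0], "yaw": 0, "jaw": 255}
    - {"offset": [0, 0.0025, 0], "yaw": 0, "jaw": 255}

```text
clock: 22.32
position: [0.6159, -0.0935, 0.2474]
ee_rot: [0.569, -0.45, 0.447, -0.523]
ft_force: [-0.5, -0.2, -1.5]
grip_width: 0.252
```

```bash
python3 - <<'E'
from h import *
fz(5); to(.616,-.093,.246,101); c=shot('wrist'); foot(c,[.098,.10,.102])
E
```

```text
meanF [ 0.01  0.14 -1.11] sd [0.55 0.38 0.5 ]
t 22.57 pos [ 0.616  -0.0934  0.2477] h 101.23 F [ 0.77 -0.19 -1.94] w 0.255 OFFSET [-0.0005  0.0017  0.0001] yaw 0.23
foot px 27 [np.int64(315), np.int64(322), np.int64(175), np.int64(181)]
 z 0.098 [ 0.6083 -0.0929  0.098 ] rel TCP [-0.0078  0.0006 -0.1497]
 z 0.1 [ 0.6083 -0.0923  0.1   ] rel TCP [-0.0078  0.0011 -0.1477]
 z 0.102 [ 0.6083 -0.0917  0.102 ] rel TCP [-0.0078  0.0017 -0.1457]
 depthpt z [0.0936 0.0993 0.101 ]
```

Emit:
move_arm:
  increments:
    - {"offset": [0, 0.001, 0], "yaw": 0, "jaw": 255}
    - {"offset": [0, 0.002, 0], "yaw": 0, "jaw": 255}
    - {"offset": [0, 0.002, 0], "yaw": 0, "jaw": 255}

```text
clock: 22.87
position: [0.6159, -0.0935, 0.2456]
ee_rot: [0.569, -0.45, 0.448, -0.523]
ft_force: [0.5, 0.6, -0.7]
grip_width: 0.253
```

```bash
python3 - <<'E'
from h import *
fz(5); to(.616,-.093,.244,101); c=shot('wrist'); foot(c,[.098])
E
```

```text
meanF [ 0.25  0.01 -0.78] sd [0.43 0.6  0.48]
t 23.12 pos [ 0.6159 -0.0935  0.2457] h 101.22 F [ 0.49 -0.62 -0.57] w 0.254 OFFSET [-0.0006  0.0017  0.0003] yaw 0.22
foot px 26 [np.int64(315), np.int64(322), np.int64(176), np.int64(182)]
 z 0.098 [ 0.6083 -0.0933  0.098 ] rel TCP [-0.0076  0.0002 -0.1477]
 depthpt z [0.0913 0.0969 0.099 ]
```

Emit:
move_arm:
  increments:
    - {"offset": [0, 0.001, 0], "yaw": 0, "jaw": 255}
    - {"offset": [0, 0.002, 0], "yaw": 0, "jaw": 255}
    - {"offset": [0, 0.002, 0], "yaw": 0, "jaw": 255}

```text
clock: 23.42
position: [0.6158, -0.0936, 0.2437]
ee_rot: [0.569, -0.45, 0.448, -0.523]
ft_force: [-0.2, -0.3, 1.3]
grip_width: 0.257
```

```bash
python3 - <<'E'
from h import *
fz(6); to(.616,-.093,.242,101); c=shot('wrist'); foot(c,[.098])
E
```

```text
meanF [0.26 0.15 0.58] sd [0.48 0.38 0.36]
t 23.72 pos [ 0.6159 -0.0936  0.2438] h 101.22 F [-0.01  0.37  0.82] w 0.255 OFFSET [-0.0007  0.0018  0.0004] yaw 0.22
foot px 26 [np.int64(315), np.int64(323), np.int64(176), np.int64(182)]
 z 0.098 [ 0.6087 -0.0928  0.098 ] rel TCP [-0.0072  0.0008 -0.1458]
 depthpt z [0.0911 0.0965 0.0991]
```

Emit:
move_arm:
  increments:
    - {"offset": [0, 0.0005, 0], "yaw": 0, "jaw": 255}
    - {"offset": [0, 0.0005, 0], "yaw": 0, "jaw": 255}
    - {"offset": [0, 0.0005, 0], "yaw": 0, "jaw": 255}
    - {"offset": [0, 0.0005, 0], "yaw": 0, "jaw": 255}
    - {"offset": [0, 0.0005, 0], "yaw": 0, "jaw": 255}
    - {"offset": [0, 0.0005, 0], "yaw": 0, "jaw": 255}
    - {"offset": [0, 0.0005, 0], "yaw": 0, "jaw": 255}
    - {"offset": [0, 0.0005, 0], "yaw": 0, "jaw": 255}
    - {"offset": [0, 0.0005, 0], "yaw": 0, "jaw": 255}
    - {"offset": [0, 0.0005, 0], "yaw": 0, "jaw": 255}

```text
clock: 24.6
position: [0.6159, -0.0936, 0.2433]
ee_rot: [0.569, -0.45, 0.448, -0.523]
ft_force: [0.6, -0.5, 1.5]
grip_width: 0.254
```

```bash
python3 - <<'E'
from h import *
fz(3); c=shot('wrist'); foot(c,[.0965]); c=shot('scene'); axis(c); to(.5888,-.1203,.2435,101)
E
```

```text
meanF [0.07 0.29 0.85] sd [0.72 0.41 0.5 ]
foot px 26 [np.int64(314), np.int64(322), np.int64(176), np.int64(182)]
 z 0.0965 [ 0.6079 -0.0933  0.0965] rel TCP [-0.008   0.0004 -0.1468]
 depthpt z [0.0911 0.0964 0.0989]
stem 31 mean rel [-0.0054 -0.0013 -0.1286] tip by fit [-0.0056 -0.0037] zmin 0.09532498829808689
barrel 169 mean rel [ 0.0006 -0.002  -0.0617] tip by fit [-0.0027 -0.0058] zmin 0.148468506233415
t 24.85 pos [ 0.6159 -0.0936  0.2433] h 101.22 F [0.36 0.09 1.37] w 0.254 OFFSET [ 0.0209  0.0023 -0.0317] yaw 0.22
```

Emit:
move_arm:
  increments:
    - {"offset": [0, -0.015, 0], "yaw": 0, "jaw": 255}
    - {"offset": [0.01, -0.018, -0.015], "yaw": 0, "jaw": 255}
    - {"offset": [0.0218, -0.018, -0.0324], "yaw": 0, "jaw": 255}
    - {"offset": [0.0218, -0.012, -0.0324], "yaw": 0, "jaw": 255}
    - {"offset": [0.0218, -0.006, -0.0324], "yaw": 0, "jaw": 255}
    - {"offset": [0.0218, -0.002, -0.0324], "yaw": 0, "jaw": 255}
    - {"offset": [0.0218, 0, -0.0324], "yaw": 0, "jaw": 255}

```text
clock: 25.43
position: [0.5882, -0.1204, 0.2445]
ee_rot: [0.569, -0.45, 0.447, -0.523]
ft_force: [-0.3, -0.3, 0.2]
grip_width: 0.252
```

```bash
python3 - <<'E'
from h import *
fz(4); c=shot('wrist'); foot(c,[.0965]); to(.5883,-.1213,.2435,101)
for q in ['mark_middle','mark_front','mark_back']: spot(c,q,.088,1)
E
```

```text
meanF [-0.25 -0.16 -0.57] sd [0.21 0.15 0.6 ]
foot px 24 [np.int64(315), np.int64(322), np.int64(176), np.int64(182)]
 z 0.0965 [ 0.581  -0.1209  0.0965] rel TCP [-7.600e-03 -1.000e-04 -1.494e-01]
 depthpt z [0.0903 0.0966 0.0995]
t 25.68 pos [ 0.5886 -0.1208  0.2459] h 101.26 F [-0.46 -0.34 -0.89] w 0.252 OFFSET [ 0.0003  0.0024 -0.0003] yaw 0.26
mark_middle 0.65 [321. 174.] [ 0.5824 -0.1188  0.088 ] depthpt [ 0.582 -0.119  0.089]
mark_front 0.96 [283. 201.] [ 0.5534 -0.1508  0.088 ] depthpt [ 0.553 -0.151  0.088]
mark_back 0.72 [357. 152.] [ 0.6089 -0.093   0.088 ] depthpt [ 0.609 -0.093  0.088]
```

Down 2.5 mm onto the middle circle and hold.

Emit:
move_arm:
  increments:
    - {"offset": [0, 0.0015, 0], "yaw": 0, "jaw": 255}
    - {"offset": [0, 0.0027, 0], "yaw": 0, "jaw": 255}
    - {"offset": [0, 0.0027, 0], "yaw": 0, "jaw": 255}
    - {"offset": [0, 0.0027, 0], "yaw": 0, "jaw": 255}
    - {"offset": [0, 0.0027, 0], "yaw": 0, "jaw": 255}
    - {"offset": [0, 0.0027, 0], "yaw": 0, "jaw": 255}
    - {"offset": [0, 0.0027, 0], "yaw": 0, "jaw": 255}
    - {"offset": [0, 0.0027, 0], "yaw": 0, "jaw": 255}
    - {"offset": [0, 0.0027, 0], "yaw": 0, "jaw": 255}
    - {"offset": [0, 0.0027, 0], "yaw": 0, "jaw": 255}

```text
clock: 26.67
position: [0.5885, -0.1212, 0.2433]
ee_rot: [0.569, -0.45, 0.448, -0.523]
ft_force: [0.7, -0.5, 1.2]
grip_width: 0.251
```

```bash
python3 - <<'E'
from h import *
fz(6); c=shot('wrist'); foot(c,[.0965]); to(.5615,-.1495,.2435,101)
E
```

```text
meanF [0.27 0.35 1.01] sd [0.37 0.46 0.42]
foot px 27 [np.int64(315), np.int64(323), np.int64(176), np.int64(183)]
 z 0.0965 [ 0.5814 -0.1211  0.0965] rel TCP [-0.007   0.0002 -0.1468]
 depthpt z [0.0907 0.0965 0.0992]
t 27.02 pos [ 0.5884 -0.1212  0.2433] h 101.23 F [ 0.39 -0.2   1.18] w 0.256 OFFSET [ 0.0225  0.0023 -0.0318] yaw 0.23
```

Emit:
move_arm:
  increments:
    - {"offset": [0, -0.015, 0], "yaw": 0, "jaw": 255}
    - {"offset": [0.01, -0.018, -0.015], "yaw": 0, "jaw": 255}
    - {"offset": [0.0225, -0.018, -0.032], "yaw": 0, "jaw": 255}
    - {"offset": [0.0225, -0.012, -0.032], "yaw": 0, "jaw": 255}
    - {"offset": [0.0225, -0.006, -0.032], "yaw": 0, "jaw": 255}
    - {"offset": [0.0225, -0.002, -0.032], "yaw": 0, "jaw": 255}
    - {"offset": [0.0225, 0, -0.032], "yaw": 0, "jaw": 255}

```text
clock: 27.6
position: [0.5612, -0.1488, 0.2445]
ee_rot: [0.569, -0.45, 0.447, -0.523]
ft_force: [0.1, -0.9, 0.6]
grip_width: 0.255
```

```bash
python3 - <<'E'
from h import *
fz(2); c=shot('wrist'); foot(c,[.0965]); to(.5613,-.1495,.2432,101)
E
```

```text
meanF [-0.69 -0.33 -0.48] sd [0.11 0.16 0.06]
foot px 26 [np.int64(314), np.int64(322), np.int64(176), np.int64(181)]
 z 0.0965 [ 0.5532 -0.1485  0.0965] rel TCP [-0.0084  0.0004 -0.149 ]
 depthpt z [0.091  0.0971 0.0988]
t 27.75 pos [ 0.5616 -0.1489  0.2455] h 101.28 F [-0.99 -0.1  -0.52] w 0.254 OFFSET [ 0.0004  0.0023 -0.0003] yaw 0.28
```

Emit:
move_arm:
  increments:
    - {"offset": [0, 0.0015, 0], "yaw": 0, "jaw": 255}
    - {"offset": [0, 0.0024, 0], "yaw": 0, "jaw": 255}
    - {"offset": [0, 0.0024, 0], "yaw": 0, "jaw": 255}
    - {"offset": [0, 0.0024, 0], "yaw": 0, "jaw": 255}
    - {"offset": [0, 0.0024, 0], "yaw": 0, "jaw": 255}
    - {"offset": [0, 0.0024, 0], "yaw": 0, "jaw": 255}
    - {"offset": [0, 0.0024, 0], "yaw": 0, "jaw": 255}
    - {"offset": [0, 0.0024, 0], "yaw": 0, "jaw": 255}
    - {"offset": [0, 0.0024, 0], "yaw": 0, "jaw": 255}
    - {"offset": [0, 0.0024, 0], "yaw": 0, "jaw": 255}

```text
clock: 28.58
position: [0.5616, -0.149, 0.2432]
ee_rot: [0.569, -0.45, 0.447, -0.523]
ft_force: [0.3, -0.1, 1.2]
grip_width: 0.254
```

```bash
python3 - <<'E'
from h import *
fz(6); c=shot('wrist'); foot(c,[.0965]); to(.48,.36,.29,142.84)
E
```

```text
meanF [1.27 0.37 1.07] sd [0.31 0.66 0.3 ]
foot px 30 [np.int64(315), np.int64(323), np.int64(177), np.int64(183)]
 z 0.0965 [ 0.5545 -0.1492  0.0965] rel TCP [-0.007  -0.0002 -0.1466]
 depthpt z [0.0916 0.0974 0.0985]
t 28.93 pos [ 0.5615 -0.149   0.2431] h 101.29 F [0.82 0.52 2.37] w 0.256 OFFSET [-0.5129 -0.0676  0.0162] yaw -41.55
```

Emit:
move_arm:
  increments:
    - {"offset": [0, -0.03, 0], "yaw": 0, "jaw": 255}
    - {"offset": [0, -0.055, 0], "yaw": 0, "jaw": 255}
    - {"offset": [-0.02, -0.056, 0.003], "yaw": -4, "jaw": 255}
    - {"offset": [-0.05, -0.058, 0.006], "yaw": -8, "jaw": 255}
    - {"offset": [-0.08, -0.06, 0.01], "yaw": -12, "jaw": 255}
    - {"offset": [-0.11, -0.061, 0.014], "yaw": -16, "jaw": 255}
    - {"offset": [-0.14, -0.062, 0.018], "yaw": -20, "jaw": 255}
    - {"offset": [-0.17, -0.064, 0.022], "yaw": -20, "jaw": 255}
    - {"offset": [-0.2, -0.065, 0.026], "yaw": -20, "jaw": 255}
    - {"offset": [-0.22, -0.066, 0.028], "yaw": -20, "jaw": 255}

```text
clock: 29.77
position: [0.5479, 0.0784, 0.2985]
ee_rot: [0.639, -0.352, 0.34, -0.594]
ft_force: [-0.3, -0.6, -1.8]
grip_width: 0.25
```

```bash
python3 - <<'E'
from h import *
to(.5343,.3276,.30,142.84); c=shot('wrist'); foot(c,[.15])
E
```

```text
t 29.77 pos [0.5479 0.0784 0.2985] h 121.42 F [-0.3  -0.62 -1.79] w 0.25 OFFSET [-0.2197 -0.0127  0.1177] yaw -21.42
foot px 21 [np.int64(315), np.int64(322), np.int64(176), np.int64(180)]
 z 0.15 [0.5372 0.0782 0.15  ] rel TCP [-0.0102 -0.0042 -0.1484]
 depthpt z [0.1443 0.1496 0.1511]
```

Emit:
move_arm:
  increments:
    - {"offset": [-0.026, -0.002, 0.014], "yaw": -4, "jaw": 255}
    - {"offset": [-0.053, -0.003, 0.028], "yaw": -8, "jaw": 255}
    - {"offset": [-0.08, -0.005, 0.043], "yaw": -12, "jaw": 255}
    - {"offset": [-0.107, -0.006, 0.057], "yaw": -16, "jaw": 255}
    - {"offset": [-0.134, -0.008, 0.072], "yaw": -20, "jaw": 255}
    - {"offset": [-0.16, -0.009, 0.086], "yaw": -21.4, "jaw": 255}
    - {"offset": [-0.187, -0.01, 0.1], "yaw": -21.4, "jaw": 255}
    - {"offset": [-0.21, -0.012, 0.112], "yaw": -21.4, "jaw": 255}
    - {"offset": [-0.22, -0.013, 0.118], "yaw": -21.4, "jaw": 255}
    - {"offset": [-0.22, -0.013, 0.118], "yaw": -21.4, "jaw": 255}

```text
clock: 30.65
position: [0.5314, 0.3348, 0.2997]
ee_rot: [0.691, -0.233, 0.212, -0.65]
ft_force: [0.5, -0.2, -2.0]
grip_width: 0.253
```

```bash
cat >> h.py <<'E'
def axis2(c):
    o=manip.get_obs(); p=o['position']; P=cloud(c,p[:2],.06,.11); Q=rest_frame(P); g=rest_frame(p[None])[0]; print('TCP s,t,z',np.round(g,4))
    cam=rest_frame(c['tw'][None])[0]; print('cam dir',np.round((cam-g)[:2]/np.linalg.norm((cam-g)[:2]),2))
    for z in np.arange(-.16,-.02,.02):
        k=Q[(Q[:,2]-g[2]>z)&(Q[:,2]-g[2]<z+.02)&(abs(Q[:,0]-g[0])<.03)]
        if len(k): print(round(z+.01,3),len(k),'s',np.round([k[:,0].min(),k[:,0].mean(),k[:,0].max()],4),'t',np.round([k[:,1].min(),k[:,1].mean(),k[:,1].max()],4))
E
python3 - <<'E'
from h import *
to(.5343,.3276,.30,142.84); c=shot('wrist'); foot(c,[.15]); 
for n in ['scene','top']: c=shot(n); print(n); axis2(c)
E
```

```text
t 30.65 pos [0.5314 0.3348 0.2997] h 143.28 F [ 0.46 -0.16 -2.02] w 0.253 OFFSET [ 0.0066 -0.0001 -0.004 ] yaw 0.44
foot px 29 [np.int64(315), np.int64(323), np.int64(176), np.int64(181)]
 z 0.15 [0.5188 0.3324 0.15  ] rel TCP [-0.0135 -0.0002 -0.1499]
 depthpt z [0.0101 0.1497 0.1527]
scene
TCP s,t,z [0.0089 0.008  0.3002]
cam dir [ 0.91 -0.42]
-0.15 7 s [-0.002   0.003   0.0116] t [-0.0042 -0.0015  0.002 ]
-0.13 8 s [-0.005   0.0017  0.0081] t [-0.0024  0.0015  0.0066]
-0.11 9 s [-0.0062 -0.0015  0.0036] t [-0.0016  0.0024  0.0057]
-0.09 31 s [-0.0104  0.0064  0.0189] t [-0.0119  0.0005  0.0146]
-0.07 41 s [-0.0087  0.0062  0.0165] t [-0.0074  0.002   0.0146]
-0.05 41 s [-0.0083  0.0073  0.0182] t [-0.0067  0.0027  0.0186]
-0.03 40 s [-0.0099  0.0069  0.0208] t [-0.0057  0.004   0.0157]
-0.01 58 s [-0.0007  0.0118  0.0277] t [-0.0163  0.0098  0.0344]
top
TCP s,t,z [0.0096 0.0076 0.3004]
cam dir [ 0.22 -0.98]
-0.15 5 s [0.002  0.0043 0.008 ] t [-0.0079 -0.0057 -0.0034]
-0.13 5 s [0.0019 0.0048 0.0066] t [-0.0049 -0.0036 -0.0016]
-0.11 1 s [0.005 0.005 0.005] t [-0.0019 -0.0019 -0.0019]
-0.09 14 s [-0.0039  0.0057  0.0134] t [-0.0093 -0.0064  0.0082]
-0.07 21 s [-0.0068  0.0038  0.0135] t [-0.0091 -0.0071  0.0007]
-0.05 22 s [-0.0061  0.0047  0.0136] t [-0.0083 -0.0061  0.001 ]
-0.01 1 s [0.022 0.022 0.022] t [-0.0062 -0.0062 -0.0062]
```

```bash
python3 - <<'E'
from h import *
def R2W(s,t): a=np.radians(-37.16); return np.array([.5211,.33])+s*np.array([np.cos(a),np.sin(a)])+t*np.array([-np.sin(a),np.cos(a)])
to(*R2W(.036,.006),.195,142.84)
E
```

```text
t 30.8 pos [0.5334 0.3302 0.3004] h 142.94 F [ 0.09 -0.2  -1.59] w 0.251 OFFSET [0.0272 0.105  0.0052] yaw 0.1
```

Emit:
move_arm:
  increments:
    - {"offset": [0.025, 0, 0.002], "yaw": 0, "jaw": 255}
    - {"offset": [0.0272, 0.02, 0.003], "yaw": 0, "jaw": 255}
    - {"offset": [0.0272, 0.045, 0.003], "yaw": 0, "jaw": 255}
    - {"offset": [0.0272, 0.07, 0.004], "yaw": 0, "jaw": 255}
    - {"offset": [0.0272, 0.09, 0.005], "yaw": 0, "jaw": 255}
    - {"offset": [0.0272, 0.105, 0.005], "yaw": 0, "jaw": 255}
    - {"offset": [0.0272, 0.105, 0.005], "yaw": 0, "jaw": 255}
    - {"offset": [0.0272, 0.105, 0.005], "yaw": 0, "jaw": 255}

```text
clock: 31.47
position: [0.5536, 0.3111, 0.1951]
ee_rot: [0.691, -0.235, 0.215, -0.648]
ft_force: [0.7, 0.2, 0.2]
grip_width: 0.253
```

```bash
python3 - <<'E'
from h import *
def R2W(s,t): a=np.radians(-37.16); return np.array([.5211,.33])+s*np.array([np.cos(a),np.sin(a)])+t*np.array([-np.sin(a),np.cos(a)])
for s,z in [(.02,.192),(.005,.190),(-.012,.190),(-.03,.187),(-.048,.181),(-.062,.174),(-.075,.166),(-.084,.159),(-.0905,.154)]: to(*R2W(s,.006),z,142.84)
c=shot('scene')
o=manip.get_obs(); p=o['position']; P=cloud(c,p[:2],.07,.02); Q=rest_frame(P); print(rest_frame(p[None]))
for z in np.arange(.02,.16,.01):
    k=Q[(Q[:,2]>z)&(Q[:,2]<z+.01)&(abs(Q[:,1])<.03)&(Q[:,0]>.012)]
    if len(k): print(round(z,3),len(k),'s',np.round([k[:,0].min(),k[:,0].mean(),k[:,0].max()],4),'t',np.round(k[:,1].mean(),4))
c=shot('wrist'); foot(c,[.045])
E
```

```text
t 31.47 pos [0.5536 0.3111 0.1951] h 142.82 F [0.75 0.19 0.17] w 0.253 OFFSET [-0.0173  0.0031  0.0016] yaw -0.02
t 31.47 pos [0.5536 0.3111 0.1951] h 142.82 F [0.75 0.19 0.17] w 0.253 OFFSET [-0.0323  0.0052  0.0018] yaw -0.02
t 31.47 pos [0.5536 0.3111 0.1951] h 142.82 F [0.75 0.19 0.17] w 0.253 OFFSET [-0.0493  0.0053  0.0018] yaw -0.02
t 31.47 pos [0.5536 0.3111 0.1951] h 142.82 F [0.75 0.19 0.17] w 0.253 OFFSET [-0.0673  0.0085  0.002 ] yaw -0.02
t 31.47 pos [0.5536 0.3111 0.1951] h 142.82 F [0.75 0.19 0.17] w 0.253 OFFSET [-0.0852  0.0146  0.0024] yaw -0.02
t 31.47 pos [0.5536 0.3111 0.1951] h 142.82 F [0.75 0.19 0.17] w 0.253 OFFSET [-0.0992  0.0217  0.0028] yaw -0.02
t 31.47 pos [0.5536 0.3111 0.1951] h 142.82 F [0.75 0.19 0.17] w 0.253 OFFSET [-0.1121  0.0298  0.0034] yaw -0.02
t 31.47 pos [0.5536 0.3111 0.1951] h 142.82 F [0.75 0.19 0.17] w 0.253 OFFSET [-0.121   0.0368  0.0038] yaw -0.02
t 31.47 pos [0.5536 0.3111 0.1951] h 142.82 F [0.75 0.19 0.17] w 0.253 OFFSET [-0.1275  0.0419  0.0042] yaw -0.02
[[0.03720976 0.00543407 0.19618987]]
0.03 1 s [0.0272 0.0272 0.0272] t -0.0056
0.04 5 s [0.0291 0.0335 0.0371] t -0.0062
0.05 3 s [0.0326 0.0342 0.0371] t -0.0053
0.06 5 s [0.0262 0.0316 0.0352] t -0.003
0.07 6 s [0.0122 0.0288 0.034 ] t -0.0052
0.08 5 s [0.0269 0.0294 0.0339] t -0.0021
0.09 5 s [0.0287 0.0339 0.0395] t 0.001
0.1 16 s [0.0192 0.0332 0.0432] t -0.0033
0.11 16 s [0.0215 0.039  0.0475] t -0.0041
0.12 19 s [0.0259 0.0375 0.046 ] t -0.0031
0.13 19 s [0.0237 0.038  0.0445] t -0.0017
0.14 17 s [0.0228 0.0359 0.0462] t -0.0021
0.15 20 s [0.0237 0.0366 0.0429] t -0.0009
0.16 18 s [0.0244 0.0369 0.0474] t 0.001
foot px 27 [np.int64(315), np.int64(322), np.int64(176), np.int64(181)]
 z 0.045 [0.5419 0.3086 0.045 ] rel TCP [-0.0123 -0.0037 -0.1517]
 depthpt z [0.0419 0.0468 0.0497]
```

Emit:
move_arm:
  increments:
    - {"offset": [-0.012, 0.002, 0.0045], "yaw": 0, "jaw": 255}
    - {"offset": [-0.0225, 0.004, 0.0045], "yaw": 0, "jaw": 255}
    - {"offset": [-0.0325, 0.0052, 0.0045], "yaw": 0, "jaw": 255}
    - {"offset": [-0.041, 0.0053, 0.0045], "yaw": 0, "jaw": 255}
    - {"offset": [-0.05, 0.0055, 0.0045], "yaw": 0, "jaw": 255}
    - {"offset": [-0.06, 0.007, 0.0045], "yaw": 0, "jaw": 255}
    - {"offset": [-0.0675, 0.0085, 0.0045], "yaw": 0, "jaw": 255}
    - {"offset": [-0.0675, 0.0085, 0.0045], "yaw": 0, "jaw": 255}

```text
clock: 32.23
position: [0.5007, 0.3579, 0.1882]
ee_rot: [0.691, -0.234, 0.214, -0.65]
ft_force: [0.5, 0.2, -0.1]
grip_width: 0.25
```

```bash
cat >> h.py <<'E'
def R2W(s,t): a=np.radians(-37.16); return np.array([.5211,.33])+s*np.array([np.cos(a),np.sin(a)])+t*np.array([-np.sin(a),np.cos(a)])
def slopeview(c,zmin=.02):
    o=manip.get_obs(); p=o['position']; Q=rest_frame(cloud(c,(.52,.33),.13,zmin)); print('TCP',np.round(rest_frame(p[None]),4))
    for z in np.arange(zmin,.19,.012):
        k=Q[(Q[:,2]>z)&(Q[:,2]<z+.012)&(abs(Q[:,1])<.013)]
        if len(k): print(round(z,3),len(k),'s',np.round([k[:,0].min(),k[:,0].mean(),k[:,0].max()],4),'t',np.round([k[:,1].min(),k[:,1].mean(),k[:,1].max()],4))
E
python3 - <<'E'
from h import *
for s,z in [(-.048,.181),(-.062,.174),(-.075,.166),(-.084,.159),(-.0905,.154)]: to(*R2W(s,.008),z,142.84)
slopeview(shot('scene')); c=shot('wrist'); foot(c,[.05])
E
```

```text
t 32.23 pos [0.5007 0.3579 0.1882] h 143.01 F [ 0.52  0.22 -0.14] w 0.25 OFFSET [-0.0149  0.0074 -0.0014] yaw 0.17
t 32.23 pos [0.5007 0.3579 0.1882] h 143.01 F [ 0.52  0.22 -0.14] w 0.25 OFFSET [-0.0288  0.0145 -0.0009] yaw 0.17
t 32.23 pos [0.5007 0.3579 0.1882] h 143.01 F [ 0.52  0.22 -0.14] w 0.25 OFFSET [-0.0417  0.0226 -0.0003] yaw 0.17
t 32.23 pos [0.5007 0.3579 0.1882] h 143.01 F [ 0.52  0.22 -0.14] w 0.25 OFFSET [-0.0507  0.0297  0.0002] yaw 0.17
t 32.23 pos [0.5007 0.3579 0.1882] h 143.01 F [ 0.52  0.22 -0.14] w 0.25 OFFSET [-0.0571  0.0347  0.0005] yaw 0.17
TCP [[-0.032   0.0098  0.1883]]
0.02 3 s [-0.0292 -0.0246 -0.0218] t [-0.0129 -0.0115 -0.0095]
0.032 4 s [-0.0248  0.0025  0.013 ] t [-0.0119 -0.0001  0.0065]
0.044 8 s [-0.0233  0.0043  0.0139] t [-0.0129  0.0003  0.006 ]
0.056 10 s [-0.0153 -0.004   0.0049] t [-0.0069  0.0025  0.011 ]
0.068 25 s [-0.0274 -0.0055  0.0154] t [-0.0124 -0.0002  0.0121]
0.08 20 s [-0.0381 -0.0184  0.0089] t [-0.0091 -0.0012  0.0071]
0.092 28 s [-0.0501 -0.0171  0.0048] t [-0.0064  0.0002  0.0108]
0.104 24 s [-0.044  -0.0073  0.0042] t [-0.0102  0.0014  0.013 ]
0.116 22 s [-0.0276 -0.0098  0.0042] t [-0.008   0.0015  0.0116]
0.128 21 s [-0.0329 -0.012  -0.0034] t [-0.0063  0.0018  0.013 ]
0.14 21 s [-0.034  -0.0161  0.0001] t [-0.0056  0.0032  0.0118]
0.152 18 s [-0.0344 -0.0196 -0.0118] t [-0.0055  0.0034  0.0123]
0.164 21 s [-0.0378 -0.0233 -0.0149] t [-0.007   0.0033  0.0125]
0.176 18 s [-0.0393 -0.0256 -0.0175] t [-0.0111 -0.0019  0.0061]
0.188 22 s [-0.0363 -0.0279 -0.0208] t [-0.0128 -0.0009  0.0123]
no orange
```

Emit:
move_arm:
  increments:
    - {"offset": [-0.008, 0.004, -0.0015], "yaw": 0, "jaw": 255}
    - {"offset": [-0.015, 0.0075, -0.0015], "yaw": 0, "jaw": 255}
    - {"offset": [-0.022, 0.011, -0.0015], "yaw": 0, "jaw": 255}
    - {"offset": [-0.029, 0.0145, -0.001], "yaw": 0, "jaw": 255}
    - {"offset": [-0.0355, 0.0185, -0.001], "yaw": 0, "jaw": 255}
    - {"offset": [-0.042, 0.0226, -0.001], "yaw": 0, "jaw": 255}
    - {"offset": [-0.0465, 0.0262, -0.0005], "yaw": 0, "jaw": 255}
    - {"offset": [-0.051, 0.0297, 0], "yaw": 0, "jaw": 255}
    - {"offset": [-0.051, 0.0297, 0], "yaw": 0, "jaw": 255}

```text
clock: 33.08
position: [0.459, 0.3866, 0.1582]
ee_rot: [0.691, -0.234, 0.214, -0.649]
ft_force: [-0.6, -1.6, -0.5]
grip_width: 0.255
```

```bash
python3 - <<'E'
from h import *
to(*R2W(-.0905,.007),.154,142.84); slopeview(shot('scene')); fz(3)
E
```

```text
t 33.08 pos [0.459  0.3866 0.1582] h 142.98 F [-0.62 -1.6  -0.49] w 0.255 OFFSET [-0.0068  0.0043 -0.0003] yaw 0.14
TCP [[-0.0833  0.0076  0.1585]]
0.032 2 s [-0.0446 -0.0355 -0.0265] t [-0.012  -0.0115 -0.0111]
0.044 7 s [-0.0113  0.0207  0.0305] t [-0.0034  0.0013  0.0065]
0.056 21 s [-0.0174  0.0059  0.0229] t [-0.0123  0.0018  0.0124]
0.068 26 s [-0.023  -0.0075  0.0111] t [-0.0118 -0.      0.0128]
0.08 15 s [-0.0388 -0.0146  0.0043] t [-0.0085  0.0016  0.0118]
0.092 32 s [-0.0435 -0.0221 -0.0069] t [-0.0128 -0.0014  0.0114]
0.104 28 s [-0.0493 -0.0267 -0.0059] t [-0.0103  0.0004  0.0125]
0.116 29 s [-0.0665 -0.0387 -0.0234] t [-0.008   0.0012  0.0116]
0.128 21 s [-0.0834 -0.0553 -0.038 ] t [-0.0052  0.0006  0.0104]
0.14 29 s [-0.0865 -0.062  -0.0403] t [-0.0119  0.0017  0.0121]
0.152 23 s [-0.092  -0.0759 -0.0675] t [-0.0122  0.0003  0.0112]
0.164 17 s [-0.0931 -0.0801 -0.068 ] t [-0.0124  0.0008  0.0122]
0.176 11 s [-0.0837 -0.0743 -0.0641] t [-0.0124 -0.0068  0.0123]
0.188 16 s [-0.0987 -0.0788 -0.066 ] t [-0.0128 -0.0073 -0.0017]
meanF [-1.07 -0.94 -1.76] sd [0.35 0.5  0.45]
```

Emit:
move_arm:
  increments:
    - {"offset": [0.001, 0.005, -0.001], "yaw": 0, "jaw": 255}
    - {"offset": [0.003, 0.01, -0.001], "yaw": 0, "jaw": 255}
    - {"offset": [0.006, 0.014, -0.001], "yaw": 0, "jaw": 255}
    - {"offset": [0.008, 0.017, -0.001], "yaw": 0, "jaw": 255}
    - {"offset": [0.008, 0.017, -0.001], "yaw": 0, "jaw": 255}

```text
clock: 33.7
position: [0.4661, 0.3787, 0.1414]
ee_rot: [0.691, -0.235, 0.216, -0.649]
ft_force: [3.1, -2.4, 0.6]
grip_width: 0.257
```

```bash
python3 - <<'E'
from h import *
to(*R2W(-.0735,.006),.139,142.84); slopeview(shot('scene')); fz(3)
E
```

```text
t 33.7 pos [0.4661 0.3787 0.1414] h 142.83 F [ 3.09 -2.4   0.64] w 0.257 OFFSET [-0.0003  0.0023  0.0006] yaw -0.01
TCP [[-0.0734  0.0055  0.1415]]
0.02 1 s [-0.0272 -0.0272 -0.0272] t [-0.0105 -0.0105 -0.0105]
0.032 4 s [-0.0231  0.0244  0.0481] t [-0.0127 -0.0036  0.0013]
0.044 10 s [0.0211 0.0395 0.06  ] t [-0.0083 -0.0009  0.0049]
0.056 17 s [-0.0124  0.0095  0.0317] t [-0.0062  0.0013  0.0116]
0.068 19 s [-0.009   0.0036  0.0162] t [-0.0102 -0.0006  0.0106]
0.08 33 s [-0.0308 -0.0053  0.0094] t [-0.012  -0.0025  0.012 ]
0.092 32 s [-0.0456 -0.0147  0.0021] t [-0.0124 -0.      0.0118]
0.104 34 s [-0.0586 -0.0276 -0.0059] t [-0.0127 -0.0015  0.013 ]
0.116 29 s [-0.0694 -0.0424 -0.0278] t [-0.0083  0.0001  0.0114]
0.128 30 s [-0.0687 -0.0566 -0.0388] t [-0.0129  0.001   0.013 ]
0.14 22 s [-0.074  -0.065  -0.0556] t [-0.0123 -0.0006  0.0117]
0.152 13 s [-0.0777 -0.0659 -0.0578] t [-0.0114 -0.0032  0.01  ]
0.164 9 s [-0.0725 -0.0649 -0.0576] t [-0.0128 -0.0102 -0.0039]
0.176 9 s [-0.0815 -0.0677 -0.0588] t [-0.013  -0.0084 -0.0031]
0.188 19 s [-0.0845 -0.0669 -0.0536] t [-0.0128 -0.0074  0.0128]
meanF [ 3.82 -2.87  1.23] sd [0.24 0.06 0.19]
```

Emit:
move_arm:
  increments:
    - {"offset": [0, 0, 0], "yaw": 0, "jaw": 180}
    - {"offset": [0, 0, 0], "yaw": 0, "jaw": 150}
    - {"offset": [0, 0, 0], "yaw": 0, "jaw": 100}
    - {"offset": [0, 0, 0], "yaw": 0, "jaw": 0}
    - {"offset": [0, 0, 0], "yaw": 0, "jaw": 0}
    - {"offset": [0, 0, 0], "yaw": 0, "jaw": 0}
    - {"offset": [0, -0.03, 0], "yaw": 0, "jaw": 0}
    - {"offset": [0, -0.07, 0], "yaw": 0, "jaw": 0}
    - {"offset": [0, -0.11, 0], "yaw": 0, "jaw": 0}
    - {"offset": [0, -0.15, 0], "yaw": 0, "jaw": 0}

```text
clock: 34.73
position: [0.4719, 0.3859, 0.2933]
ee_rot: [0.691, -0.235, 0.215, -0.649]
ft_force: [1.2, 0.7, 0.3]
grip_width: 1.003
```

```bash
python3 - <<'E'
from h import *
pose(); c=shot('scene'); slopeview(c)
save(c,'s11.png',(280,80,440,200),4)
for n in ['scene','top']:
    c=shot(n); Q=rest_frame(cloud(c,(.5,.35),.13,.02)); Q=Q[Q[:,2]<.2]
    st=Q[(Q[:,0]>.017)&(Q[:,0]<.075)&(abs(Q[:,1])<.02)]; print(n,'stem pts',len(st),'slope dz/ds, dt/ds',np.polyfit(st[:,0],st[:,2],1),np.polyfit(st[:,0],st[:,1],1))
    bt=Q[(Q[:,0]<-.05)]; print('tail smin,zmax',bt[:,0].min() if len(bt) else None,bt[:,2].max() if len(bt) else None, 't',bt[:,1].mean() if len(bt) else None)
    for q in ['shoulder','tip']: spot(c,q,None,1)
    f=Q[(Q[:,0]>.04)&(abs(Q[:,1])<.02)]; print('foot s max',f[:,0].max(),f[np.argmax(f[:,0])])
E
```

```text
34.7333 [0.4719 0.3859 0.2933] 
 [[ 0.797 -0.045  0.602]
 [-0.604 -0.047  0.796]
 [-0.007 -0.998 -0.065]] [1.24 0.7  0.31] 1.0026951003916194
TCP [[-0.0727  0.0174  0.3023]]
0.02 1 s [-0.0248 -0.0248 -0.0248] t [-0.0116 -0.0116 -0.0116]
0.032 8 s [-0.0226  0.0417  0.0602] t [-0.013  -0.0025  0.0018]
0.044 10 s [0.0223 0.0353 0.0459] t [-0.004  -0.0003  0.0037]
0.056 12 s [-0.0005  0.0141  0.0293] t [-0.0067 -0.001   0.0043]
0.068 20 s [-0.0134  0.0061  0.0155] t [-0.0101 -0.0016  0.0109]
0.08 37 s [-0.0481 -0.0033  0.0136] t [-0.0114 -0.0015  0.0122]
0.092 28 s [-0.0384 -0.0155  0.0023] t [-0.0126 -0.0014  0.0109]
0.104 33 s [-0.0583 -0.028  -0.0044] t [-0.0121 -0.0003  0.0121]
0.116 29 s [-0.0738 -0.0435 -0.0269] t [-0.0092 -0.0014  0.0109]
0.128 32 s [-0.0873 -0.0566 -0.0421] t [-0.0095 -0.0005  0.0117]
0.14 24 s [-0.0818 -0.0687 -0.0552] t [-0.0097  0.0009  0.0117]
scene stem pts 21 slope dz/ds, dt/ds [-0.82653622  0.07848029] [-0.00861535  0.00018065]
tail smin,zmax -0.08095886783798668 0.15369945267943952 t 0.0006043325114641682
shoulder 0.68 [176. 275.] [ 0.4443 -0.5026  0.0153] depthpt [ 0.444 -0.503  0.015]
tip 0.47 [296. 199.] [ 0.5677 -0.1143  0.0882] depthpt [ 0.568 -0.114  0.088]
foot s max 0.05707313880236546 [ 0.05707314 -0.00253557  0.03775476]
top stem pts 23 slope dz/ds, dt/ds [-0.79766652  0.07889947] [-0.05327236  0.00059578]
tail smin,zmax -0.08309043308962641 0.15486665206145678 t -0.0006330340787129045
shoulder 0.56 [211. 222.] [0.5115 0.3266 0.0919] depthpt [0.511 0.327 0.092]
foot s max 0.05502986140464343 [ 0.05502986 -0.00363545  0.03652387]
```

```bash
python3 - <<'E'
from h import *
c=shot('top'); 
for q in ['tube_rack','reagent_bottle','tip_box','calculator']: spot(c,q,None,1)
print(manip.hand_in())
E
```

```text
tube_rack 0.82 [276. 159.] [0.7466 0.1199 0.0349] depthpt [0.747 0.12  0.035]
reagent_bottle 0.61 [210. 176.] [0.6761 0.347  0.0608] depthpt [0.676 0.347 0.061]
tip_box 0.57 [346. 156.] [ 0.7349 -0.1321  0.0861] depthpt [ 0.735 -0.132  0.086]
the job is handed in; nothing more can be done
None
```

The thermometer's foot touched the back, middle and front circles in that order. It now lies released in the rest's channel, and I handed the job in at about 35 s. The interface gives no verdict, so the checks below are my own.

**How it was done:**
- I picked the thermometer up from the bench. The last joint's limit stopped me reaching the rest that way round, so I set it down and took it again with the tool turned by half a turn.
- I laid it in the rest and took it by the tail. Pushing the foot against the heater's side wall turned it upright in the fingers.
- After the three circles I tilted it back over the edge of the rest's slot and let go.

**Circles:** the foot stood on each for at least about 1.1 s, with about 2 N of contact. By the close-up camera it was within about 2 mm of each centre, and it looked near upright, about 3° off. The force reading is noisy, around 0.5 N.

**Rest:** in both depth images the stem slopes at about 39–40° and lies within 3° of the channel's line. The tail and foot are where they should be with the shoulder at the stop, to a few millimetres. The fingers are open, and the gripper is well above the thermometer.

**Checks that failed or disagreed:**
- The detector's tip and shoulder points in the last scene picture were clearly wrong, so I ignored them and used the depth images.
- After the joint-limit stop the tool kept a tilt of about 3–4°, which I allowed for.
- In the last top picture the calculator was not detected.
- The tip box and tube rack read about 16 mm and 11 mm from their first positions. The detector scatters by about 10 mm at that range and I saw no sign of contact, so I put this down to scatter. The bottle was unchanged.

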